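# Seat a circuit board in its cradle and clamp it with the winged key

### The job

Push the circuit board along its cradle until its front edge is fully home against the upright stop plate. Then turn the winged key clockwise, keeping the gripper off the stop plate beside it, until the rubber foot under the clamp arm presses on the board with about 15 N: feel for it, because the board cracks at 30 N. Let go and leave everything else on the bench where it is.

Things in the scene. Friction and masses are not known exactly. Their poses are not given: they have to be found in the camera images.
- cradle: Black-railed board cradle fixed on the bench, its stop plate to the robot's left. Origin on the bench directly under the vertical axis of the winged key; x along the rails from the open near end to the stop plate, z up. A fixed clamp arm 30 mm wide reaches from the stop plate back over the board to x = -18 mm, 78 to 96 mm above the bench. Low cross rods (tops at 19 mm) lie at x = -160 and +30 mm.
- cradle_mouth (a point): Middle of the cradle's open near end, 48 mm above the bench, level with the rail tops, axes as the cradle's. The two rails are 14 mm wide, 48 mm high, inner faces 93 mm apart, and run 212 mm from here towards the stop plate. They carry the board on ledges whose tops are 40 mm above the bench, with 76 mm clear between the ledges.
- stop_plate: Upright aluminium plate of the cradle, 6 mm thick: 121 mm wide up to 65 mm above the bench, then a tongue 70 mm wide, top at 145 mm. Origin at the foot of the face that meets the board, on the cradle's centre line; axes as the cradle's. That face is 36 mm beyond the key's axis, so the wing tips pass it with 6 mm to spare. Neither fingers nor arm may press on it by more than 10 N.
- board: Loose green circuit board 130 x 90 x 4 mm, about 220 g, on the ledges with 1.5 mm play each side, 12 to 30 mm short of the stop. Origin at the centre of its underside, x towards the stop plate. A black heat sink (26 x 50 mm, top 32 mm above the underside) stands 12 to 38 mm in from the near edge. Sliding it takes 1 to 2 N; the push on it must stay below 40 N.
- board_front (a point): Middle of the board's front edge, half way up its thickness: the edge that must meet the stop plate (within 2.5 mm is home).
- board_near (a point): Middle of the board's near edge, half way up its thickness (42 mm above the bench): push here towards the stop plate, along the board's x axis. Between the rails the space before it is free for fingertips down to about 22 mm above the bench.
- plunger: Steel plunger under the clamp arm with the round rubber foot (18 mm across) that it carries. The key drives it down 5 mm per rad of clockwise turn. The foot is screwed on by a differing, unmeasured amount: with the key at 0 it hangs 4 to 10 mm above the board. A spring backs it: once it touches, its press grows 6 N per mm, or 30 N per rad of the key. Wanted: 8 to 26 N.
- key (a joint): Turn of the winged key, rad: 0 fully raised, grows clockwise seen from above, at most 3.6; starts between 0 and 0.5. It stays where it is left. Turning it takes 0.17 N m while the foot is free, and 0.005 N m more for every N of the foot's press. A wrist reading taken when the turn has stopped, still holding, is lower: 0.05 to 0.1 N m free, and about 0.08 more at 15 N.
- key_grip (a point): Centre of the steel key's blade, on its vertical axis, 121 mm above the bench. x along the wings, z up (clockwise is negative about z). Blade 8 mm thick (along y), 60 mm over the wing tips, from 12 mm below to 15 mm above this point (11 in mid-blade); clamp arm's top 25 mm below it. Grasp across the thickness from above, fingers open only about 30 mm to clear the stop plate; turn, regrasp.
There are look-alikes about, which are no part of the job. What is shaped like the cradle but green or purple is not meant.

How it is judged (in metres and radians):
On the way, in this order (a step that is already met when the one before it is completed fails the run):
1. the board is fully home against the stop plate (x of board_front in the frame of stop_plate above -0.0025 m), for 0.2 s.
2. the foot presses on the board (contact force between plunger and board above 8 N), for 0.2 s.
At the end, for the whole second after the job is handed in: The board is at rest with its front edge within 2.5 mm of the stop plate and the foot presses on it with 8 to 26 N (x of board_front in the frame of stop_plate above -0.0025 m and contact force between plunger and board between 8 and 26 N and linear speed of board below 0.02 m/s); the robot touches nothing.
It fails at once if the foot presses the board with more than 30 N (the board cracks) (contact force between plunger and board above 30 N).
It fails at once if the robot pushes on the stop plate with more than 10 N (contact force between any of the fingers, the arm and stop_plate above 10 N).
It fails at once if the robot pushes the board with more than 40 N (contact force between any of the fingers, the arm and board above 40 N).
It fails at once if another thing on the bench is moved by more than 30 mm (distance of any of screwdriver, marker, spool, flux, tweezers, parts_tray, heatsink from where it was at the start of the episode above 0.03 m).
It also fails if it takes over 72 s, if anything falls off the work surface, if the arm or the gripper's body presses on something with over 40 N, if the wrist force passes 120 N, or if a joint passes its speed limit or range.

### The arm

A 6-joint arm with a two-finger parallel gripper is mounted at the origin on the work surface. World frame = base frame: x ahead of the robot, y to its left, z up, the work surface at z = 0. Lengths are in m, angles in degrees, forces in N, time in s.
With the tool pointing down it reaches from about 0.425 to 0.95 m from the base axis. Payload 14.7 kg.
Tool frame: the origin (TCP) lies at the very end of the fingers, on their centre line; the grasp point (between the pads) lies 19 mm behind it; z points along the fingers, y is the direction in which the jaws open and shut (so a half turn about z gives the same grasp; the last joint's range is limited). The gripper opens to 85 mm and grips with 20 to 120 N. Pads are 22 mm wide; open, the fingers measure 114 mm over their backs; the gripper's body (76 mm by 85 mm) begins 54 mm behind the grasp point. The pads swing forward as they close: fully open they stand 13 mm farther back than shut.
Start: joints at [62.819, 27.513, 91.461, -0, 61.026, -2.67], TCP at [0.27, 0.591, 0.206] pointing down, gripper open.
Joint ranges: [-157.49, 157.49], [-46.99, 117.5], [13.45, 153.17], [-89.5, 269.5], [5.16, 153.95], [-167.48, 167.48]. Speed limits (degrees/s): [108.29, 108.29, 136.94, 172.46, 172.46, 172.46].

### API

Orientations are given as a 3x3 rotation matrix whose columns are the frame's x, y, z axes.
In Python, from rig import arm, get_image gives the robot as it stands.
- The arm moves only by the shell command python3 -m crank 'ROWS' [FORCE]. ROWS is JSON, a list of rows, each a list of 3 entries, a list of its own where there are three numbers: the turn, a rotation vector about the tool's x, y, z in rad, then the shift along the tool's x, y, z in cm, then the opening, from 0 (shut) to 1 (fully open). A call has 1 to 5 rows; each row is the pose to reach, as a shift and turn from the pose commanded when the call began, along the tool's axes at that moment; what a row does not reach only later rows make up. A row lasts 1/12 s, in which the tool goes at most 41.7 mm and 7.16 degrees, less where a joint would pass 70% of its speed; a pose out of reach is approached as far as the arm can. A call with a gripper value outside its range is refused whole. The fingers move at their own pace and stop on an object; FORCE is the grip in N (left out, the last holds). Time passes only in rows, so rows that repeat a pose let the fingers close. It gives the time, the measured TCP pose, the force and the opening at its end, in the units of the state.
- arm.state(): the state, without advancing time (a new reading comes with each control period).
- get_image(name): name is "scene" or "side" or "wrist"; returns a dict with "frame" (400x640x3 uint8, red, green, blue), "depth" (400x640 float32, m along the optical axis (not along the pixel's ray), 0 where there is no reading), "camera_matrix" (3x3 intrinsics, pixels), "k1" (the pictures are not rectified: a ray, as slopes to the right and down, at radius r is drawn at 1 + k1 r^2 times it, then the intrinsics apply), "eye" and "attitude" of the camera in the world. Camera axes: x right, y down, z forward; pixel columns grow to the right and rows downward; lengths in m; the calibration is good to about 2 mm. A picture is of the moment at which its call begins.
- arm.finish_job(): hands the job in, once; it reports no verdict.
The state is a dict: "clock": time; "q": joint angles; "qd": joint speeds; "joint_efforts": joint torques, N m; "position": TCP position; "tool_rot": TCP orientation; "force": force on the tool from outside, world axes, zero at the start; "moment": the same for the moment, N m; "grip_width": opening from 0.0 (shut) to 1.0 (fully open).
Only numpy, scipy, OpenCV 4.12 (cv2) and the standard library are available. Lean on these libraries where they do the work, as an engineer would, in place of code of your own. Each camera call takes 0.05 s, during which the arm holds its last target.

## Working session

There is one attempt and no reset: what is moved stays moved. The work goes in short steps, Python scripts to look and compute and a shell command to move; the robot and the scene stay as the last step left them, time stands still between calls to the robot, and variables do not carry over. Pictures are saved under pics/ and viewed, and the job is handed in when it is done.

```bash
mkdir -p pics; ls; python3 - <<'E'
from rig import arm,get_image
import cv2,numpy as np
s=arm.state();print(s)
for n in ["scene","side","wrist"]:
    d=get_image(n);cv2.imwrite(f"pics/{n}0.png",d["frame"][...,::-1]);np.savez(f"pics/{n}0.npz",**d)
    print(n,d["camera_matrix"],d["k1"],d["eye"],d["attitude"])
E
```

```text
pics
{'clock': 0.0, 'q': array([ 6.28206868e+01,  2.75484021e+01,  9.14936040e+01, -2.11124438e-04,
        6.10239749e+01, -2.66898025e+00]), 'qd': array([-0.10195673,  0.02424711, -0.05120426,  0.02503553, -0.02095137,
       -0.02306616]), 'joint_efforts': array([-7.96462842e-06, -9.50640178e+01, -4.30187988e+01, -2.30577753e-04,
        1.23862317e-02, -4.04642344e-05]), 'position': array([0.26943523, 0.59106174, 0.2056898 ]), 'tool_rot': array([[-9.09887197e-01,  4.14855415e-01, -5.23149303e-04],
       [ 4.14855742e-01,  9.09886620e-01, -1.02590029e-03],
       [ 5.04062578e-05, -1.15048503e-03, -9.99999337e-01]]), 'force': array([ 0.55677596, -0.6160727 ,  0.92581566]), 'moment': array([ 0.01810335, -0.0055894 , -0.02805468]), 'grip_width': 1.001747922551994}
scene [[454.48618991   0.         318.23672844]
 [  0.         454.48618991 192.46706275]
 [  0.           0.           1.        ]] -0.10760002985028444 [ 0.82939114 -0.26152388  0.95120285] [[ 0.71220388  0.59299594 -0.37566136]
 [ 0.70191958 -0.60817524  0.37071793]
 [-0.00863371 -0.52771081 -0.84938022]]
side [[385.85820035   0.         318.07533056]
 [  0.         385.85820035 199.05911395]
 [  0.           0.           1.        ]] -0.08954377789863568 [ 0.40865007 -0.56142009  0.58327701] [[ 0.99890735 -0.02154771  0.04147054]
 [-0.04611631 -0.59831926  0.79992959]
 [ 0.00757597 -0.80096801 -0.59865921]]
wrist [[286.04294503   0.         312.04059546]
 [  0.         286.04294503 196.62721539]
 [  0.           0.           1.        ]] -0.006837369026103991 [0.20846133 0.61811758 0.37452851] [[ 0.41571789  0.8779824   0.23733002]
 [ 0.90948906 -0.40048691 -0.11153421]
 [-0.00287751  0.26221582 -0.96500497]]
```

View pics/scene0.png

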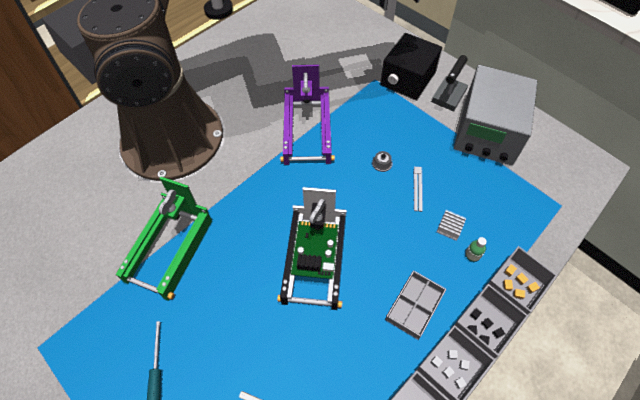

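View pics/side0.png

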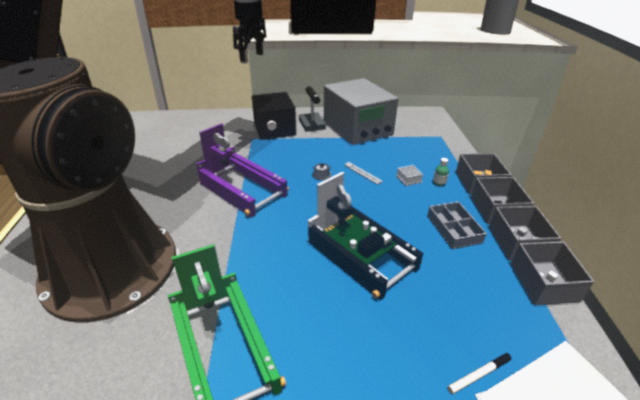

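View pics/wrist0.png

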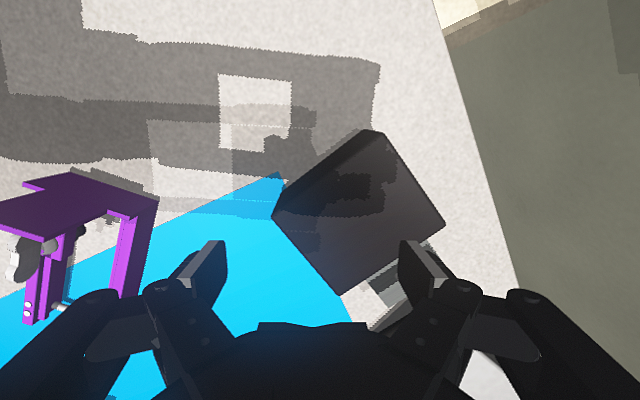

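```bash
cat > h.py <<'E'
import numpy as np,cv2
def rays(d,uv):
    k=np.array([float(d["k1"]),0,0,0,0]);
    n=cv2.undistortPoints(np.asarray(uv,float).reshape(-1,1,2),d["camera_matrix"],k,None,None)[:,0]
    return np.c_[n,np.ones(len(n))]
def cloud(d):
    vv,uu=np.mgrid[0:400,0:640]
    r=rays(d,np.c_[uu.ravel(),vv.ravel()])
    P=(r*d["depth"].ravel()[:,None])@d["attitude"].T+d["eye"]
    P[d["depth"].ravel()==0]=np.nan
    return P.reshape(400,640,3)
def proj(d,P):
    c=(np.atleast_2d(P)-d["eye"])@d["attitude"]
    r,_=cv2.Rodrigues(np.eye(3))
    return cv2.projectPoints(c.reshape(-1,1,3),r,np.zeros(3),d["camera_matrix"],np.array([float(d["k1"]),0,0,0,0]))[0][:,0]
def onplane(d,uv,z):
    r=rays(d,uv)@d["attitude"].T
    t=(z-d["eye"][2])/r[:,2]
    return d["eye"]+r*t[:,None]
E
python3 - <<'E'
from h import *
for n,(a,b,c,e) in {"scene":(260,170,370,320),"side":(290,160,430,300)}.items():
    d=dict(np.load(f"pics/{n}0.npz"));f=d["frame"][b:e,a:c,::-1]
    s=5 if n=="scene" else 5
    g=cv2.resize(f,None,fx=4,fy=4,interpolation=cv2.INTER_CUBIC)
    cv2.imwrite(f"pics/{n}0c.png",g)
    P=cloud(d)[b:e,a:c].reshape(-1,3)
    print(n,np.nanmin(P,0),np.nanmax(P,0))
E
```

```text
scene [ 0.25580568 -0.1577529  -0.00740906] [0.70661201 0.29324141 0.14849746]
side [ 0.37574332 -0.10776373 -0.00502849] [0.78546989 0.4150107  0.14582878]
```

View pics/scene0c.png

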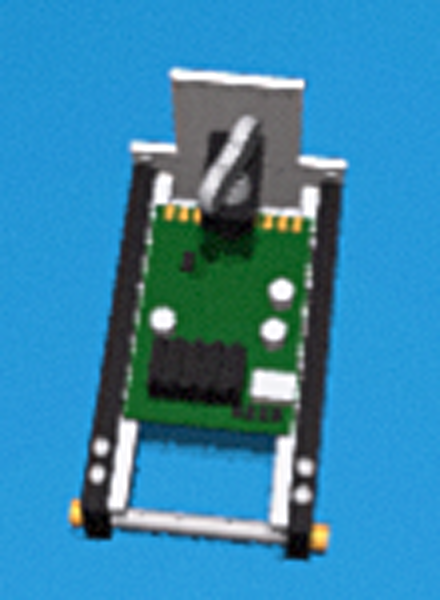

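View pics/side0c.png

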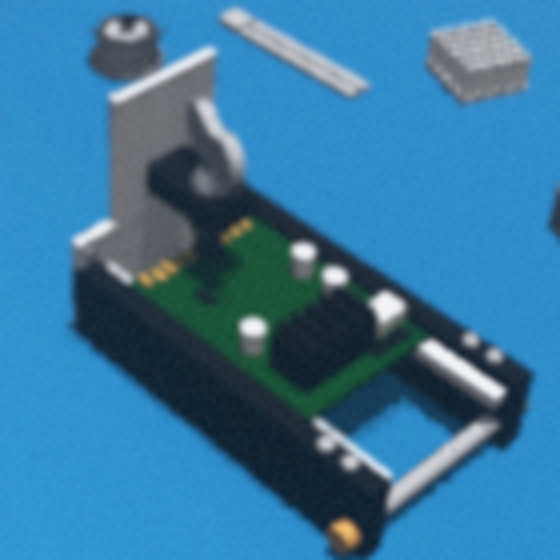

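```bash
python3 - <<'E'
from h import *
for n,(a,b,c,e) in {"scene":(275,180,355,312),"side":(300,165,430,300)}.items():
    d=dict(np.load(f"pics/{n}0.npz"));C=cloud(d)[b:e,a:c];F=d["frame"][b:e,a:c].astype(int)
    P=C.reshape(-1,3);rgb=F.reshape(-1,3)
    m=(P[:,2]>.105)&(P[:,2]<.16)
    Q=P[m]
    print(n,"tall",m.sum(),Q.min(0),Q.max(0))
    dark=(rgb.max(1)<70)&(abs(P[:,2]-.048)<.006)
    D=P[dark]; r=cv2.minAreaRect((D[:,:2]*1000).astype(np.float32)); print("dark rail",dark.sum(),r,cv2.boxPoints(r).round(1).tolist(),np.median(D[:,2]))
    # top view render
    img=np.zeros((600,800,3),np.uint8)
    ok=np.isfinite(P).all(1)
    import sys
    for p,co in zip(P[ok],rgb[ok]):
        if p[2]>.012:
            u=int((p[0]-.35)*2000);v=int((.33-p[1])*2000)
            cv2.circle(img,(u,v),2,tuple(int(x) for x in co[::-1]),-1)
    for k in range(0,9): cv2.putText(img,f"{.35+k*.05:.2f}",(k*100,10),0,.35,(255,255,255))
    for k in range(0,6): cv2.putText(img,f"{.33-k*.05:.2f}",(0,k*100+10),0,.35,(255,255,255))
    cv2.imwrite(f"pics/top_{n}.png",img)
E
```

```text
scene tall 556 [0.44039893 0.03728799 0.10500313] [0.50458607 0.11990364 0.14849746]
dark rail 1029 ((533.073486328125, 14.600921630859375), (118.1041030883789, 208.5854034423828), 38.446590423583984) [[422.0, 59.599998474121094], [551.7000122070312, -103.80000305175781], [644.2000122070312, -30.399999618530273], [514.5, 133.0]] 0.04755850187542343
side tall 614 [0.44115055 0.03484982 0.10506049] [0.50487846 0.11655178 0.14582878]
dark rail 1159 ((532.6879272460938, 10.67193603515625), (119.01901245117188, 205.57725524902344), 38.245269775390625) [[422.29998779296875, 54.599998474121094], [549.5999755859375, -106.9000015258789], [643.0999755859375, -33.20000076293945], [515.7999877929688, 128.1999969482422]] 0.04702726166205495
```

View pics/top_scene.png

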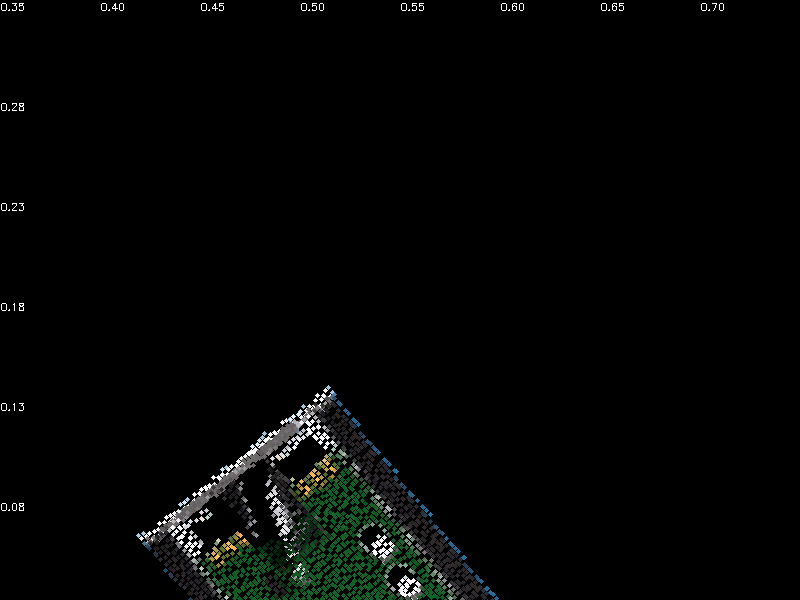

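View pics/top_side.png

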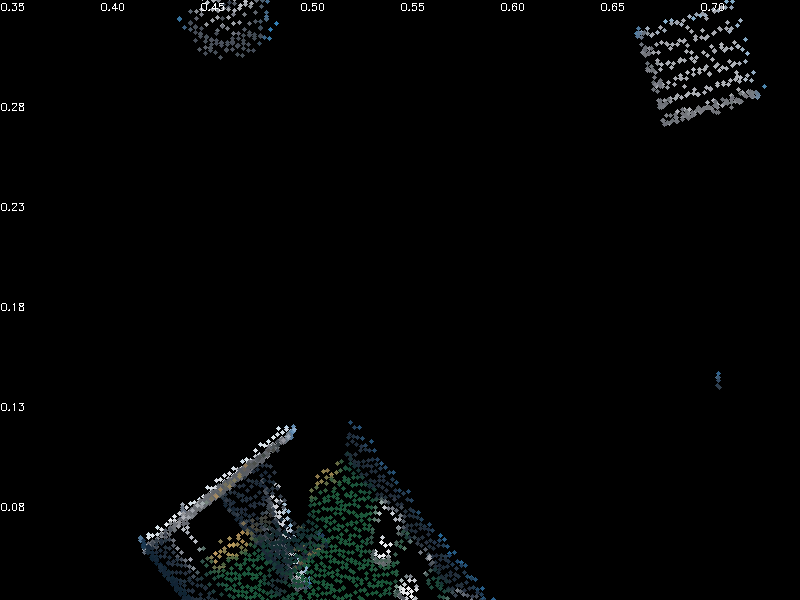

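```bash
python3 - <<'E'
from h import *
for n,(a,b,c,e) in {"scene":(275,180,355,312),"side":(300,165,430,300)}.items():
    d=dict(np.load(f"pics/{n}0.npz"));C=cloud(d)[b:e,a:c];F=d["frame"][b:e,a:c].astype(int)
    P=C.reshape(-1,3);rgb=F.reshape(-1,3)
    dark=(rgb.max(1)<70)&(abs(P[:,2]-.048)<.005)
    r=cv2.minAreaRect((P[dark][:,:2]*1000).astype(np.float32))
    for it,yaw in enumerate([np.radians(r[2]+90)]):
      for k in range(3):
        ex=np.array([np.cos(yaw),np.sin(yaw)]);ey=np.array([-ex[1],ex[0]])
        X=P[:,:2]@ex;Y=P[:,:2]@ey
        yc=np.median(Y[dark])
        # side rails: slopes
        D=P[dark];dx=D[:,:2]@ex;dy=D[:,:2]@ey
        ymid=(np.percentile(dy,1)+np.percentile(dy,99))/2
        L=dy>ymid+.04;R=dy<ymid-.04
        sl=[np.polyfit(dx[q],dy[q],1)[0] for q in (L,R)]
        yaw+=np.mean(sl)
      ex=np.array([np.cos(yaw),np.sin(yaw)]);ey=np.array([-ex[1],ex[0]])
      X=P[:,:2]@ex;Y=P[:,:2]@ey;D=P[dark];dx=D[:,:2]@ex;dy=D[:,:2]@ey
      print(n,"yaw",np.degrees(yaw),"slopes",sl,"rail med L,R",np.median(dy[L]),np.median(dy[R]),"min/max L",dy[L].min(),dy[L].max(),dy[R].min(),dy[R].max(),"mid",(np.median(dy[L])+np.median(dy[R]))/2)
      print(" rail x",dx[L].min(),dx[R].min(),dx[L].max(),dx[R].max(), np.percentile(dx,[.5,99.5]))
      # tongue face
      t=(P[:,2]>.10)&(P[:,2]<.138)&(X>dx.max()-.03)&(rgb.std(1)<15)&(rgb.max(1)<200)
      xm=np.median(X[t]);t&=abs(X-xm)<.004
      pf=np.polyfit(Y[t],X[t],1);print(" face x",np.median(X[t]),"slope",pf[0],"y range",Y[t].min(),Y[t].max(),t.sum(),"mean z top",P[t][:,2].max())
      lt=(P[:,2]>.139)&(X>xm-.012);print(" top strip",X[lt].min(),X[lt].max(),Y[lt].min(),Y[lt].max(),np.median(P[lt][:,2]))
      g=(rgb[:,1]>rgb[:,0]*1.4)&(rgb[:,1]>rgb[:,2]*1.2)&(P[:,2]<.05)
      gx=X[g]-xm;print(" green x rel face",np.percentile(gx,[.3,1,99,99.7]),"y",np.percentile(Y[g],[.5,99.5]),"z",np.median(P[g][:,2]))
      mid=(np.median(dy[L])+np.median(dy[R]))/2
      key=(P[:,2]>.112)&(X<xm-.008)
      K=P[key];print(" key n",key.sum(),"X",(X[key]-xm).min(),(X[key]-xm).max(),"Y",(Y[key]-mid).min(),(Y[key]-mid).max(),"z",K[:,2].max())
      o=ex*(xm-.036)+ey*mid
      print(" origin",o)
      r2=cv2.minAreaRect((np.c_[X[key]-xm+.036,Y[key]-mid]*1000).astype(np.float32));print(r2)
E
```

```text
scene yaw 128.58138605631603 slopes [np.float64(0.00015034650648538598), np.float64(-0.00015029400403631998)] rail med L,R -0.37299495998220544 -0.47917949967654927 min/max L -0.3794502668149893 -0.36663125889476755 -0.4847473899654037 -0.47314273829855996 mid -0.42608722982937736
 rail x -0.4249883046314433 -0.4254321710265233 -0.21882537110035735 -0.21685069653316585 [-0.42450478 -0.21968361]
 face x -0.21876812938426732 slope -0.0021538874127037147 y range -0.4594389022437237 -0.3921724550121998 276 mean z top 0.1379642570382159
 top strip -0.2204558851803199 -0.2121707810850508 -0.46077890013724376 -0.39263908838564315 0.14406450257480513
 green x rel face [-0.15245951 -0.15159221 -0.03007341 -0.024904  ] y [-0.4710192  -0.38139293] z 0.043861820050956735
 key n 163 X -0.0648946849188842 -0.009153806204980852 Y -0.014832939868587969 0.01350015618166217 z 0.13876369262328891
 origin [0.49202024 0.06648801]
((-0.295440673828125, -1.1260986328125), (8.910619735717773, 60.23591232299805), 69.426025390625)
side yaw 127.67130169519125 slopes [np.float64(-0.00022424049473048063), np.flo
[... 243 characters left out ...]
193 -0.21488455117080854 -0.2314314882278745 [-0.41969176 -0.21677837]
 face x -0.21376628140049486 slope -0.00580291813693674 y range -0.4602499091601061 -0.39348964435090555 326 mean z top 0.13797877859400415
 top strip -0.21586106733819752 -0.20747556421636165 -0.4621152429848853 -0.39434508737136925 0.14345084313421397
 green x rel face [-0.15024452 -0.14978647 -0.0304405  -0.02907666] y [-0.47395572 -0.38417814] z 0.043768231457322615
 key n 179 X -0.06538697745780364 -0.009277439652037173 Y -0.01320583857630403 0.011148059831114498 z 0.13608356936875965
 origin [0.49079255 0.0631136 ]
((-1.3885459899902344, -1.722747802734375), (8.902771949768066, 57.78437805175781), 70.54073333740234)
```

```bash
cat > plan.py <<'E'
import numpy as np,sys
from scipy.spatial.transform import Rotation as R
from rig import arm
O=np.array([.4914,.0648]);YAW=np.radians(128.1)
def setO(o,y):
    global O,YAW; O=np.array(o);YAW=np.radians(y)
def cr(x,y,z): # cradle->world
    c,s=np.cos(YAW),np.sin(YAW); return np.array([O[0]+c*x-s*y,O[1]+s*x+c*y,z])
def inv(p):
    c,s=np.cos(YAW),np.sin(YAW);d=p[:2]-O; return np.array([c*d[0]+s*d[1],-s*d[0]+c*d[1],p[2]])
def down(az): # tool x azimuth world deg
    a=np.radians(az);x=[np.cos(a),np.sin(a),0];z=[0,0,-1];return np.c_[x,np.cross(z,x),z]
def go(p,az):
    s=arm.state();T=s["tool_rot"]
    print("shift cm",((p-s["position"])@T*100).round(2),"turn",R.from_matrix(T.T@down(az)).as_rotvec().round(3))
def st():
    s=arm.state();T=s["tool_rot"]
    print("t",round(s["clock"],2),"pos",s["position"].round(4),"cradle mm",(inv(s["position"])*1000).round(1),"az",np.degrees(np.arctan2(T[1,0],T[0,0])).round(2),"tilt",(T[2,:2]).round(4),"F",s["force"].round(2),"M",s["moment"].round(3),"g",round(s["grip_width"],3),"q",s["q"].round(1))
E
python3 -c "
from plan import *
go(cr(-.14,0,.2),128.1)"
python3 -m crank '[[[0,0,0.48],[-53.6,-44.6,0],0.35],[[0,0,0.48],[-53.6,-44.6,0],0.35],[[0,0,0.48],[-53.6,-44.6,0],0.35],[[0,0,0.48],[-53.6,-44.6,0],0.35],[[0,0,0.48],[-53.6,-44.6,0],0.35]]' 40
python3 -c "
from plan import *
st();go(cr(-.14,0,.2),128.1)"
```

```text
shift cm [-54.46 -45.12   0.62] turn [-0.001  0.     0.478]
clock: 0.57
position: [0.3603, 0.4019, 0.2061]
tool_rot: [[-0.61, 0.792, -0.0], [0.792, 0.61, -0.0], [-0.0, -0.0, -1.0]]
force: [1.7, 0.7, -0.6]
grip_width: 0.352
t 0.57 pos [0.3603 0.4019 0.2061] cradle mm [ 346.2 -104.8  206.1] az 127.58 tilt [-0.0001 -0.0002] F [ 1.69  0.69 -0.63] M [-0.007  0.021 -0.01 ] g 0.352 q [ 44.9  18.7 106.   -0.   55.3   7.3]
shift cm [-48.71 -10.05   0.62] turn [-0.     0.    -0.009]
```

```bash

python3 -m crank '[[[0,0,-0.01],[-48,-10,0],0.35],[[0,0,-0.01],[-48,-10,0],0.35],[[0,0,-0.01],[-48,-10,0],0.35],[[0,0,-0.01],[-48,-10,0],0.35],[[0,0,-0.01],[-48,-10,0],0.35]]' >/dev/null
python3 -c "
from plan import *
st();go(cr(-.14,0,.2),128.1)"
```

```text
t 0.98 pos [0.4525 0.2149 0.2063] cradle mm [142.1 -62.  206.3] az 128.57 tilt [-0.      0.0001] F [ 1.05  1.12 -0.12] M [0.011 0.048 0.002] g 0.348 q [ 21.9  15.6 110.7  -0.   53.7 -16.6]
shift cm [-28.16  -6.43   0.63] turn [0.    0.    0.008]
```

```bash

python3 -m crank '[[[0,0,0.0],[-27.5,-6.4,0],0.35],[[0,0,0.0],[-27.5,-6.4,0],0.35],[[0,0,0.0],[-27.5,-6.4,0],0.35],[[0,0,0.0],[-27.5,-6.4,0],0.35],[[0,0,0],[-27.5,-6.4,0],0.35]]' >/dev/null
python3 -m crank '[[[0,0,0.0],[-8,-1.5,0],0.35],[[0,0,0.0],[-8,-1.5,0],0.35],[[0,0,0.0],[-8,-1.5,0],0.35],[[0,0,0],[-8,-1.5,0],0.35]]' >/dev/null
python3 - <<'E'
from plan import *
from rig import get_image
import cv2
st();go(cr(-.14,0,.2),128.1)
d=get_image("wrist");cv2.imwrite("pics/w1.png",d["frame"][...,::-1]);np.savez("pics/w1.npz",**d)
E
```

```text
t 1.73 pos [ 0.5802 -0.0451  0.2058] cradle mm [-141.3   -2.1  205.8] az 128.38 tilt [ 0.0003 -0.0004] F [-0.93 -0.08  0.5 ] M [-0.054  0.021  0.012] g 0.349 q [ -7.4  22.1 100.6  -0.   57.3 -45.8]
shift cm [ 0.13 -0.21  0.58] turn [-0.    -0.     0.005]
```

View pics/w1.png

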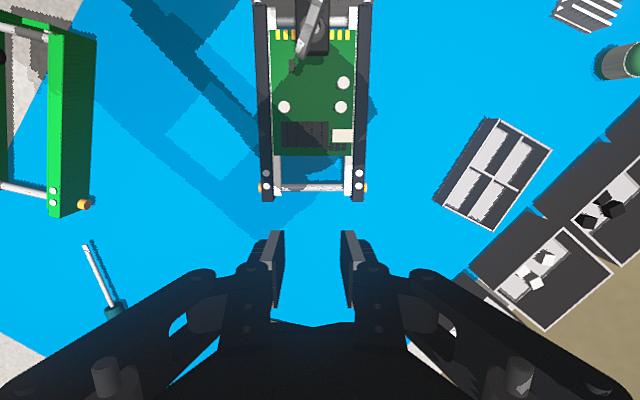

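```bash
python3 - <<'E'
from h import *
d=dict(np.load("pics/w1.npz"));C=cloud(d)[0:215,240:385];F=d["frame"][0:215,240:385].astype(int)
P=C.reshape(-1,3);rgb=F.reshape(-1,3)
dark=(rgb.max(1)<80)&(abs(P[:,2]-.048)<.005)
yaw=np.radians(128.1)
for k in range(3):
    ex=np.array([np.cos(yaw),np.sin(yaw)]);ey=np.array([-ex[1],ex[0]])
    D=P[dark];dx=D[:,:2]@ex;dy=D[:,:2]@ey;ym=-.4265
    L=(dy>ym+.043)&(dy<ym+.065);R=(dy<ym-.043)&(dy>ym-.065)
    yaw+=np.mean([np.polyfit(dx[q],dy[q],1)[0] for q in (L,R)])
mid=(np.median(dy[L])+np.median(dy[R]))/2
print(np.degrees(yaw),np.median(dy[L]),np.median(dy[R]),"mid",mid,"mouth",np.percentile(dx[L],[.2,1]),np.percentile(dx[R],[.2,1]))
X=P[:,:2]@ex;Y=P[:,:2]@ey
g=(rgb[:,1]>rgb[:,0]*1.4)&(rgb[:,1]>rgb[:,2]*1.2)&(P[:,2]<.05)&(P[:,2]>.036)
m=np.percentile(dx[L|R],.5)
ox=m+.176
print("green near rel",np.percentile(X[g],[.1,.5,2])-ox,"z",np.median(P[g][:,2]), "origin",ex*ox+ey*mid)
key=(P[:,2]>.112)&(X<ox+.032)
r2=cv2.minAreaRect((np.c_[X[key]-ox,Y[key]-mid]*1000).astype(np.float32));print(r2,key.sum(),P[key][:,2].max())
E
```

```text
128.7684240532953 -0.3719197292431973 -0.4751252642342143 mid -0.4235224967387058 mouth [-0.42454818 -0.42177622] [-0.42360642 -0.41167403]
green near rel [-0.12540489 -0.12516707 -0.12349789] z 0.04510678736252011 origin [0.48500649 0.07230282]
((-14.707040786743164, 1.1586418151855469), (8.287787437438965, 48.554439544677734), 68.31263732910156) 801 0.13835510993897948
```

```bash
sed -i 's/YAW=np.radians(128.1)/YAW=np.radians(128.4)/' plan.py
python3 -m crank '[[[0,0,0],[0,-0.2,4],0],[[0,0,0],[0,-0.2,8],0],[[0,0,0],[0,-0.2,11],0],[[0,0,0],[0,-0.2,12],0],[[0,0,0],[0,-0.2,12],0]]' >/dev/null
python3 - <<'E'
from plan import *
from rig import get_image
import cv2
st();go(cr(-.142,0,.03),128.4)
d=get_image("wrist");cv2.imwrite("pics/w2.png",d["frame"][...,::-1])
E
```

```text
t 2.2 pos [ 0.576  -0.043   0.0843] cradle mm [-137.1    0.6   84.3] az 128.64 tilt [ 0.0035 -0.0033] F [-0.52  0.96 -0.09] M [0.054 0.01  0.024] g -0.001 q [ -7.3  30.5 107.1   0.   42.6 -45.9]
shift cm [-0.51  0.08  5.42] turn [-0.003 -0.004  0.004]
```

View pics/w2.png

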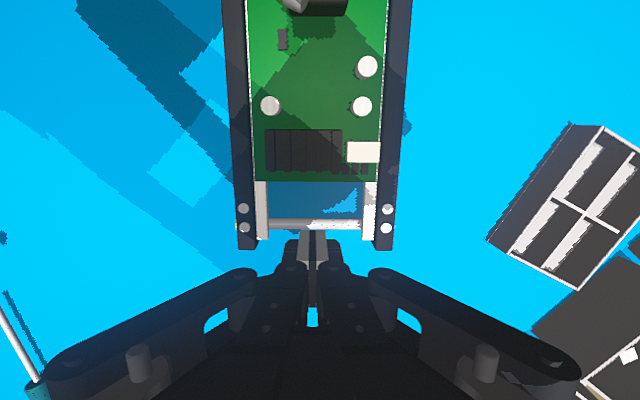

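```bash

python3 -m crank '[[[0,0,0],[-0.5,0,2],0],[[0,0,0],[-0.5,0,4],0],[[0,0,0],[-0.5,0,5.2],0],[[0,0,0],[-0.5,0,5.2],0],[[0,0,0],[-0.5,0,5.2],0]]' >/dev/null
python3 - <<'E'
from plan import *
from rig import get_image
import cv2
st()
for n in("scene","side"):
  d=get_image(n);f=d["frame"][:,:,::-1];f=f[150:320,250:400] if n=="scene" else f[150:320,270:440]
  cv2.imwrite(f"pics/{n}3.png",cv2.resize(f,None,fx=3.5,fy=3.5,interpolation=cv2.INTER_CUBIC))
E
```

```text
t 2.67 pos [ 0.5817 -0.0481  0.0353] cradle mm [-144.6   -0.7   35.3] az 128.58 tilt [-0.0003  0.0003] F [ 0.66  0.52 -0.05] M [ 0.02  -0.018  0.043] g 0.004 q [ -7.7  34.9 108.2   0.   36.9 -46.3]
```

View pics/scene3.png

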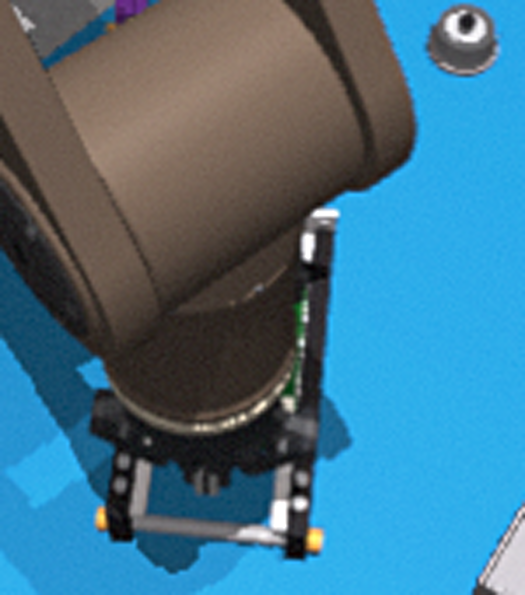

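View pics/side3.png

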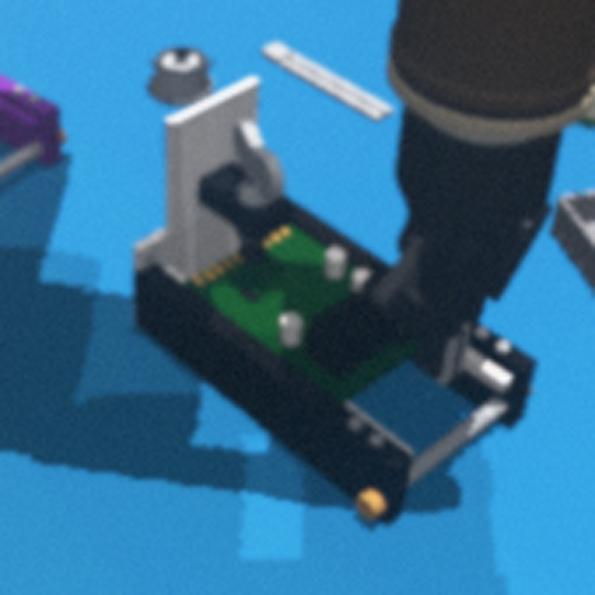

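```bash

python3 -m crank '[[[0,0,0],[0.5,0,0.3],0],[[0,0,0],[1.0,0,0.3],0],[[0,0,0],[1.5,0,0.3],0],[[0,0,0],[2,0,0.3],0],[[0,0,0],[2.3,0,0.3],0]]' >/dev/null
python3 -c "
from plan import *
st()"
python3 -m crank '[[[0,0,0],[0.2,0,0],0],[[0,0,0],[0.4,0,0],0],[[0,0,0],[0.6,0,0],0],[[0,0,0],[0.8,0,0],0]]' |grep force
python3 -c "
from plan import *
st()"
```

```text
t 3.18 pos [ 0.5664 -0.0297  0.0314] cradle mm [-1.206e+02 -1.000e-01  3.140e+01] az 128.58 tilt [ 0.0002 -0.0002] F [-0.21  0.12  0.47] M [-0.008  0.019 -0.025] g -0.001 q [ -6.1  34.3 110.5   0.   35.2 -44.6]
force: [0.4, -1.2, -0.5]
t 3.52 pos [ 0.5621 -0.0241  0.0313] cradle mm [-113.6   -0.2   31.3] az 128.56 tilt [-0.0002  0.0001] F [ 0.42 -1.22 -0.5 ] M [-0.207 -0.211 -0.018] g 0.002 q [ -5.5  34.1 111.1  -0.   34.8 -44.1]
```

```bash

python3 -m crank '[[[0,0,0],[0.15,0,0],0],[[0,0,0],[0.3,0,0],0],[[0,0,0],[0.45,0,0],0]]' |grep force
python3 -c "
from plan import *
st()"
python3 -m crank '[[[0,0,0],[0.1,0,0],0],[[0,0,0],[0.2,0,0],0]]' |grep force
python3 -c "
from plan import *
st()"
```

```text
force: [1.3, -1.8, -0.2]
t 3.77 pos [ 0.5593 -0.0206  0.0313] cradle mm [-109.1   -0.2   31.3] az 128.56 tilt [-0.0002  0.0002] F [ 1.35 -1.78 -0.21] M [-0.26  -0.196 -0.012] g -0.002 q [ -5.2  33.9 111.5  -0.   34.5 -43.8]
force: [0.7, -1.7, -0.6]
t 3.93 pos [ 0.558  -0.019   0.0313] cradle mm [-107.1   -0.2   31.3] az 128.56 tilt [-0.0002  0.0001] F [ 0.66 -1.74 -0.62] M [-0.244 -0.134 -0.033] g -0.004 q [ -5.1  33.9 111.7  -0.   34.4 -43.6]
```

```bash

for i in 1 2 3 4; do :; done
python3 -m crank '[[[0,0,0],[0.1,0,0],0],[[0,0,0],[0.1,0,0],0]]' |grep force
python3 -m crank '[[[0,0,0],[0.1,0,0],0],[[0,0,0],[0.1,0,0],0]]' |grep force
python3 -c "
from plan import *
st()"
```

```text
force: [-0.1, -0.2, 0.5]
force: [-0.1, 0.2, 1.0]
t 4.27 pos [ 0.5567 -0.0173  0.0313] cradle mm [-1.049e+02 -1.000e-01  3.130e+01] az 128.56 tilt [ 0. -0.] F [-0.12  0.23  1.01] M [-0.02  -0.076  0.012] g 0.006 q [ -4.9  33.8 111.9   0.   34.3 -43.5]
```

```bash

python3 -m crank '[[[0,0,0],[0.1,0,0],0],[[0,0,0],[0.2,0,0],0]]' |grep force
python3 -c "
from plan import *
st()"
```

```text
force: [1.2, -2.0, 1.5]
t 4.43 pos [ 0.5555 -0.0159  0.0313] cradle mm [-1.031e+02 -1.000e-01  3.130e+01] az 128.56 tilt [-0.0001  0.0001] F [ 1.16 -2.01  1.53] M [-0.251 -0.231  0.001] g 0.004 q [ -4.8  33.7 112.   -0.   34.2 -43.3]
```

```bash

python3 -m crank '[[[0,0,0],[0.1,0,0],0]]' |grep force
python3 -c "
from plan import *
st()"
```

```text
force: [1.8, -1.0, 1.1]
t 4.52 pos [ 0.5549 -0.0151  0.0313] cradle mm [-1.02e+02 -1.00e-01  3.13e+01] az 128.56 tilt [-0.0001  0.    ] F [ 1.81 -0.99  1.13] M [-0.242 -0.215 -0.038] g 0.001 q [ -4.7  33.7 112.1  -0.   34.2 -43.2]
```

```bash

python3 -m crank '[[[0,0,0],[0.1,0,0],0]]' |grep force
python3 -m crank '[[[0,0,0],[0.1,0,0],0]]' |grep force
python3 -c "
from plan import *
st()"
```

```text
force: [1.8, -1.4, -0.0]
force: [1.2, -1.9, 0.1]
t 4.68 pos [ 0.5536 -0.0134  0.0313] cradle mm [-99.9  -0.1  31.3] az 128.56 tilt [-0.  0.] F [ 1.22 -1.87  0.07] M [-0.24  -0.186  0.004] g 0.003 q [ -4.5  33.6 112.3   0.   34.1 -43.1]
```

```bash
python3 - <<'E'
from rig import get_image
import cv2
d=get_image("side");f=d["frame"][150:320,270:440,::-1]
cv2.imwrite("pics/side4.png",cv2.resize(f,None,fx=3.5,fy=3.5,interpolation=cv2.INTER_CUBIC))
E
```

```text
(no output)
```

View pics/side4.png

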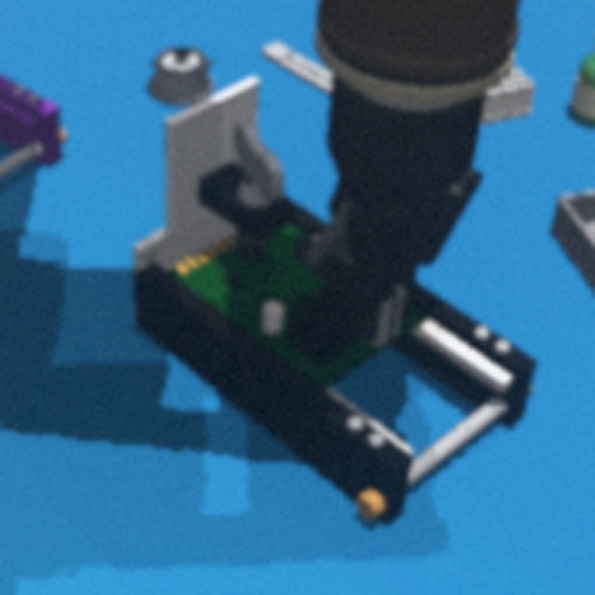

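```bash

python3 -m crank '[[[0,0,0],[0.1,0,0],0]]' |grep force
python3 -m crank '[[[0,0,0],[0.1,0,0],0]]' |grep force
python3 -c "
from plan import *
st()"
```

```text
force: [1.5, -1.7, -0.2]
force: [1.2, -1.4, 0.2]
t 4.9 pos [ 0.5524 -0.0119  0.0313] cradle mm [-98.   -0.1  31.3] az 128.56 tilt [-0.0001  0.    ] F [ 1.23 -1.38  0.2 ] M [-0.252 -0.238  0.043] g -0.003 q [ -4.4  33.6 112.5  -0.   34.  -42.9]
```

```bash

python3 -m crank '[[[0,0,0],[0.07,0,0],0]]' |grep force
python3 -m crank '[[[0,0,0],[0.07,0,0],0]]' |grep force
python3 -c "
from plan import *
st()"
```

```text
force: [1.5, -2.1, 0.3]
force: [-0.1, -1.0, -0.3]
t 5.07 pos [ 0.5515 -0.0108  0.0313] cradle mm [-96.6  -0.1  31.3] az 128.56 tilt [-0.  0.] F [-0.05 -1.03 -0.32] M [-0.328 -0.19   0.002] g 0.003 q [ -4.3  33.5 112.6  -0.   33.9 -42.8]
```

```bash

python3 -m crank '[[[0,0,0],[0.07,0,0],0]]' |grep force
python3 -m crank '[[[0,0,0],[0.07,0,0],0]]' |grep force
python3 -m crank '[[[0,0,0],[0.07,0,0],0]]' |grep force
python3 - <<'E'
from plan import *
st()
from rig import get_image
import cv2
d=get_image("wrist");cv2.imwrite("pics/w5.png",d["frame"][...,::-1]);np.savez("pics/w5.npz",**d)
E
```

```text
force: [1.6, -2.6, 1.2]
force: [1.7, -1.3, 0.5]
force: [1.0, -1.7, -0.1]
t 5.32 pos [ 0.5502 -0.0092  0.0313] cradle mm [-94.5  -0.1  31.3] az 128.56 tilt [-0. -0.] F [ 1.03 -1.66 -0.05] M [-0.218 -0.234  0.002] g -0.002 q [ -4.1  33.4 112.8  -0.   33.8 -42.7]
```

View pics/w5.png

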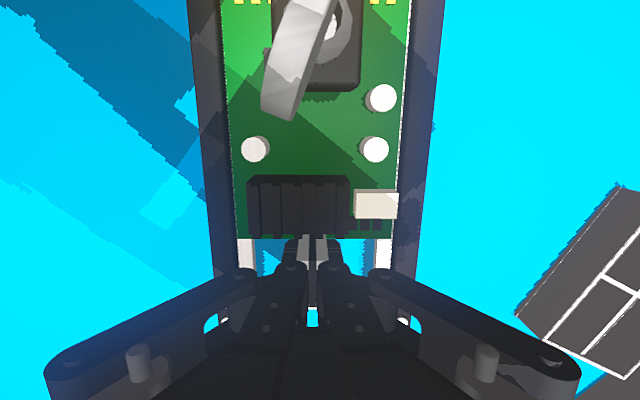

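```bash
python3 - <<'E'
from h import *
from plan import inv
d=dict(np.load("pics/w5.npz"))
for uv in [(280,238),(350,238)]:
    print((inv(onplane(d,[uv],.042)[0])*1000).round(1))
print((inv(onplane(d,[(280,97)],.125)[0])*1000).round(1))
E
python3 -m crank '[[[0,0,0],[0.07,0,0],0]]' |grep force
python3 -m crank '[[[0,0,0],[0.07,0,0],0]]' |grep force
python3 -c "
from plan import *
st()"
```

```text
[-96.9  20.3  42. ]
[-96.8 -21.5  42. ]
[-23.    9.1 125. ]
force: [2.2, -1.4, 0.5]
force: [0.8, -1.1, 0.2]
t 5.53 pos [ 0.5493 -0.0081  0.0313] cradle mm [-93.1  -0.1  31.3] az 128.56 tilt [-0.0001  0.    ] F [ 0.78 -1.08  0.18] M [-0.317 -0.214 -0.015] g -0.0 q [ -4.   33.4 112.9  -0.   33.7 -42.6]
```

```bash

for_=1
python3 -m crank '[[[0,0,0],[0.06,0,0],0]]' |grep force
python3 -m crank '[[[0,0,0],[0.06,0,0],0]]' |grep force
python3 -m crank '[[[0,0,0],[0.06,0,0],0]]' |grep force
python3 -c "
from plan import *
st()"
```

```text
force: [3.5, -7.1, -0.1]
force: [5.0, -10.8, 0.1]
force: [5.3, -13.8, 0.4]
t 5.78 pos [ 0.5492 -0.0074  0.0315] cradle mm [-92.5  -0.5  31.5] az 128.59 tilt [-0.0018  0.0009] F [  5.26 -13.76   0.37] M [-2.364e+00 -9.910e-01  1.000e-03] g 0.004 q [-3.90e+00  3.33e+01  1.13e+02 -1.00e-01  3.36e+01 -4.24e+01]
```

```bash

python3 -m crank '[[[0,0,0],[0.06,0,0],0]]' |grep force
python3 -m crank '[[[0,0,0],[0.06,0,0],0]]' |grep force
python3 -c "
from plan import *
st()"
```

```text
force: [6.8, -17.2, 1.1]
force: [8.4, -20.7, 2.7]
t 5.95 pos [ 0.5495 -0.0071  0.0319] cradle mm [-92.4  -0.9  31.9] az 128.59 tilt [-0.0035  0.002 ] F [  8.41 -20.65   2.72] M [-3.551 -1.376  0.089] g -0.001 q [-3.80e+00  3.33e+01  1.13e+02 -1.00e-01  3.35e+01 -4.23e+01]
```

```bash

python3 -m crank '[[[0,0,0],[-0.3,0,0],0],[[0,0,0],[-1.0,0,0],0],[[0,0,0],[-2,0,0],0],[[0,0,0],[-2,0,0],0]]' >/dev/null
python3 -m crank '[[[0,0,0],[0,0,-4],0],[[0,0,0],[0,0,-8],0],[[0,0,0],[0,0,-12],0],[[0,0,0],[0,0,-15.0],0.35],[[0,0,0],[0,0,-15.0],0.35]]' >/dev/null
python3 - <<'E'
from plan import *
st()
from rig import get_image
import cv2
for n in ["wrist","side","scene"]:
  d=get_image(n);cv2.imwrite(f"pics/{n}6.png",d["frame"][...,::-1]);np.savez(f"pics/{n}6.npz",**d)
E
```

```text
t 6.7 pos [ 0.5631 -0.0218  0.1873] cradle mm [-112.4   -2.4  187.3] az 128.54 tilt [-0.0057  0.0061] F [ 1.29 -0.88  1.31] M [-0.034 -0.051 -0.034] g 0.272 q [ -5.3  21.6 104.6   0.   53.4 -43.9]
```

View pics/wrist6.png

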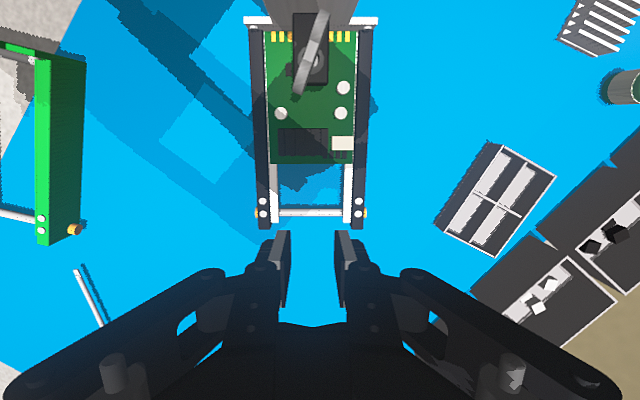

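View pics/side6.png

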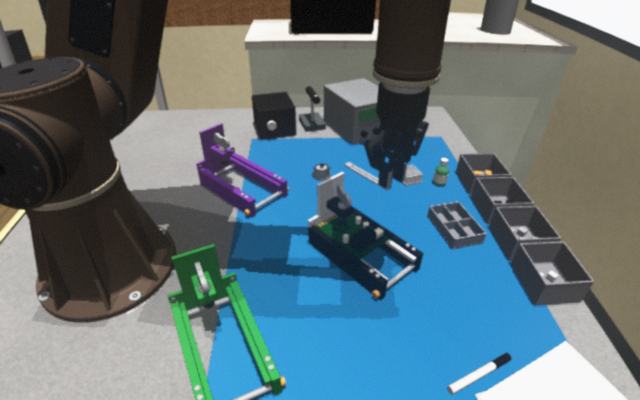

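```bash
python3 - <<'E'
from h import *
from plan import inv,cr
d=dict(np.load("pics/w5.npz"))
p=np.array([.5502,-.0092,.0313]);ex=np.array([-.621,.784,0])
for o in (-.011,0,.011): print(o,proj(d,p+ex*o).round(1), proj(d,p+ex*o+[0,0,.019]).round(1))
d=dict(np.load("pics/wrist6.npz"))
C=cloud(d);F=d["frame"].astype(int)
P=C.reshape(-1,3);rgb=F.reshape(-1,3);uv=np.mgrid[0:400,0:640][::-1].reshape(2,-1).T
L=np.array([inv(p) for p in P])
box=(L[:,0]>-.19)&(L[:,0]<.06)&(abs(L[:,1])<.07)&(uv[:,1]<225)
g=box&(rgb[:,1]>rgb[:,0]*1.4)&(rgb[:,1]>rgb[:,2]*1.2)&(abs(L[:,2]-.044)<.006)
print("green x",np.percentile(L[g,0],[.3,1,99.7])*1e3,"y",np.percentile(L[g,1],[.5,99.5])*1e3,np.median(L[g,2]))
key=box&(L[:,2]>.112)&(L[:,0]<.031)
k2=key&(L[:,2]>.125)
for k in(key,k2):
  print(k.sum(),cv2.minAreaRect((L[k,:2]*1e3).astype(np.float32)),L[k,2].max(),"median",np.median(L[k],0))
f=box&(L[:,2]>.07)&(L[:,0]>.031);print("plate x",np.percentile(L[f,0],[1,5,20,50,95])*1e3,"y",np.percentile(L[f,1],[1,99])*1e3)
w=box&(abs(L[:,2]-.065)<.004)&(L[:,0]>.02)&(rgb.min(1)>150);print("shoulder",np.percentile(L[w,0],[2,50,98])*1e3,np.percentile(L[w,1],[1,99])*1e3)
r=box&(rgb.max(1)<80)&(abs(L[:,2]-.048)<.005)&(abs(L[:,1])>.043)
for s in(1,-1):
  q=r&(L[:,1]*s>0);print("rail",np.polyfit(L[q,0],L[q,1],1))
c=box&(rgb.max(1)<70)&(abs(L[:,2]-.096)<.006);print("clamp",np.percentile(L[c,0],[1,99])*1e3,np.percentile(L[c,1],[1,99])*1e3)
E
```

```text
-0.011 [[314.1 243.8]] [[314.2 257.7]]
0 [[314.1 227.7]] [[314.3 240. ]]
0.011 [[314.2 211.1]] [[314.4 221.7]]
green x [-93.71277602 -93.4679983   35.38450078] y [-43.9810873   44.39107335] 0.045115718297327634
1107 ((-0.47449302673339844, -0.09784221649169922), (8.221796989440918, 57.656192779541016), 68.44266510009766) 0.1391039043012121 median [-0.00050046 -0.00045097  0.13430711]
1035 ((-0.46977996826171875, -0.08590507507324219), (8.21104907989502, 57.65966796875), 68.47846221923828) 0.1391039043012121 median [-0.00016434 -0.00044438  0.13462896]
plate x [31.41367906 33.64475606 35.59428405 35.85012082 36.29476175] y [-33.61074115  33.71013301]
shoulder [34.52164844 38.40045293 41.79614667] [-59.01667771  59.76000558]
rail [0.00191277 0.05245382]
rail [-0.00044829 -0.05212376]
clamp [-17.63852778  35.07719186] [-14.56395092  14.51192079]
```

```bash
python3 - <<'E'
from h import *
from plan import inv,cr
d=dict(np.load("pics/w5.npz"));C=cloud(d).reshape(-1,3)
ex=np.array([-.6233,.7820,0]);ey=np.array([.7820,.6233,0]);p=np.array([.5502,-.0092,.0313])
T=np.c_[(C-p)@ex,(C-p)@ey,-(C-p)[:,2]]*1e3
uv=np.mgrid[0:400,0:640][::-1].reshape(2,-1).T
dark=(abs(T[:,1])<40)&(T[:,2]<0)&(uv[:,1]>230)
for z in range(-75,1,5):
    q=dark&(abs(T[:,2]-z)<2.5)
    if q.sum()>3: print(z,q.sum(),"x",np.percentile(T[q,0],[2,50,98]).round(1),"y",np.percentile(T[q,1],[2,98]).round(1))
E
```

```text
-75 1458 x [-8.4 11.6 13.5] y [-32.5  30.6]
-70 650 x [-3.6 11.7 13.7] y [-26.2  23.7]
-65 547 x [-10.7   5.3  12.2] y [-11.9   9.4]
-60 187 x [ 8.  10.9 11.5] y [-7.4  5.4]
-55 255 x [ 6.5 10.6 11.3] y [-14.1  12. ]
-50 287 x [ 6.4 10.4 11.4] y [-13.9  12.1]
-45 298 x [ 6.4 10.8 15. ] y [-27.7  12.4]
-40 507 x [ 6.6 11.8 14.9] y [-29.2  13.5]
-35 263 x [ 6.5 11.3 12.6] y [-32.   16.1]
-15 488 x [-1.3  0.8  3.5] y [-39.2  39.2]
-10 262 x [-22.  -13.1  -3.2] y [-39.9  39.9]
-5 105 x [-25.5 -14.6  -5.3] y [-38.   38.5]
0 15 x [-25.3 -17.8  -7.1] y [-38.   38.6]
```

```bash
python3 - <<'E'
from h import *
d=dict(np.load("pics/w1.npz"));C=cloud(d).reshape(-1,3)
ex=np.array([-.6208,.7840,0]);ey=np.array([.7840,.6208,0]);p=np.array([.5802,-.0451,.2058])
T=np.c_[(C-p)@ex,(C-p)@ey,-(C-p)[:,2]]*1e3
for z in range(-90,5,5):
    q=(abs(T[:,1])<70)&(abs(T[:,0])<60)&(abs(T[:,2]-z)<2.5)
    if q.sum()>3: print(z,q.sum(),"x",np.percentile(T[q,0],[2,50,98]).round(1),"|y|",np.percentile(abs(T[q,1]),[2,50,98]).round(1))
img=np.zeros((400,600,3),np.uint8)
ok=(abs(T)<[60,70,120]).all(1)
for t in T[ok]: cv2.circle(img,(int(300+t[0]*3),int(320+t[2]*3)),1,(0,255,0) if t[1]>0 else (0,0,255),-1)
cv2.imwrite("pics/fing.png",img)
E
```

```text
-90 2093 x [-11.8   9.8  16.5] |y| [16.5 42.  52.7]
-85 3452 x [-11.1   0.2  12.3] |y| [20.4 39.6 50.1]
-80 3041 x [-10.8   6.9  13.3] |y| [16.7 34.9 48.3]
-75 1120 x [ 6.2 11.7 13.5] |y| [16.  28.9 45.9]
-70 662 x [-5.2 11.2 13.6] |y| [15.3 23.3 39.1]
-65 722 x [-10.5   4.3  11.9] |y| [14.  16.4 24.7]
-60 319 x [-10.2  10.4  11.3] |y| [13.9 16.  21.9]
-55 391 x [-10.2   7.2  11.3] |y| [13.9 17.5 28.8]
-50 371 x [-9.7  7.  11.2] |y| [13.9 18.  28.9]
-45 340 x [-9.2  7.  11.2] |y| [13.9 18.7 28.7]
-40 307 x [-9.4  7.1 11.2] |y| [13.9 18.1 28.7]
-35 246 x [-9.7  7.  11.3] |y| [13.9 17.5 27.7]
-30 107 x [-9.8  7.1 11.1] |y| [13.9 15.9 22.5]
-25 14 x [-9.2 -5.9 -3.9] |y| [14.  15.9 16.1]
```

View pics/fing.png

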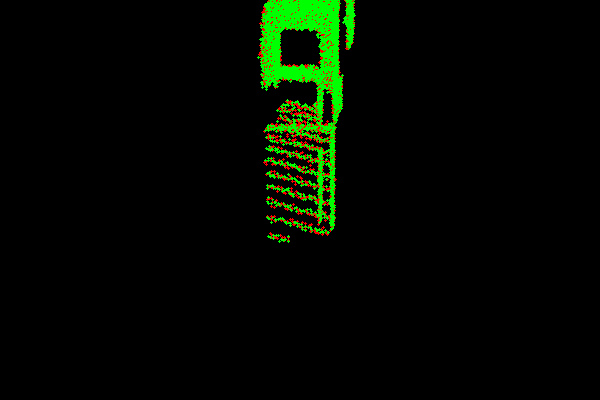

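```bash
python3 - <<'E'
from h import *
p=np.array([.5631,-.0218,.1873]);ex=np.array([-.6233,.7820,0]);ey=np.array([.7820,.6233,0])
for n in("side6","scene6","wrist6"):
    d=dict(np.load(f"pics/{n}.npz"));C=cloud(d).reshape(-1,3);print(n,proj(d,p).round(0))
    T=np.c_[(C-p)@ex,(C-p)@ey,-(C-p)[:,2]]*1e3
    q=(abs(T[:,0])<30)&(abs(T[:,1])<60)&(T[:,2]<60)&(T[:,2]>-100)
    zs=T[q,2];print(q.sum(),np.percentile(zs,[90,99,100]) if q.sum() else None)
    h,b=np.histogram(zs,bins=np.arange(-60,65,5));print(dict(zip(b[:-1].tolist(),h.tolist())))
d=dict(np.load("pics/side6.npz"));f=d["frame"][100:240,330:470,::-1].copy()
u=proj(d,p)[0]-[330,100]
f=cv2.resize(f,None,fx=4,fy=4,interpolation=cv2.INTER_CUBIC);cv2.circle(f,(int(u[0]*4),int(u[1]*4)),4,(0,0,255),-1)
cv2.imwrite("pics/tip.png",f)
E
```

```text
side6 [[390. 194.]]
1261 [-34.80457542 -23.8125969  -21.57701873]
{-60: 60, -55: 69, -50: 67, -45: 67, -40: 68, -35: 57, -30: 48, -25: 23, -20: 0, -15: 0, -10: 0, -5: 0, 0: 0, 5: 0, 10: 0, 15: 0, 20: 0, 25: 0, 30: 0, 35: 0, 40: 0, 45: 0, 50: 0, 55: 0}
scene6 [[310. 246.]]
686 [-41.31575127 -26.59867312 -22.03267599]
{-60: 17, -55: 20, -50: 20, -45: 22, -40: 24, -35: 21, -30: 14, -25: 3, -20: 0, -15: 0, -10: 0, -5: 0, 0: 0, 5: 0, 10: 0, 15: 0, 20: 0, 25: 0, 30: 0, 35: 0, 40: 0, 45: 0, 50: 0, 55: 0}
wrist6 [[314. 228.]]
18249 [-60.51140584 -33.89272371 -25.28710891]
{-60: 291, -55: 367, -50: 352, -45: 301, -40: 258, -35: 182, -30: 44, -25: 0, -20: 0, -15: 0, -10: 0, -5: 0, 0: 0, 5: 0, 10: 0, 15: 0, 20: 0, 25: 0, 30: 0, 35: 0, 40: 0, 45: 0, 50: 0, 55: 0}
```

View pics/tip.png

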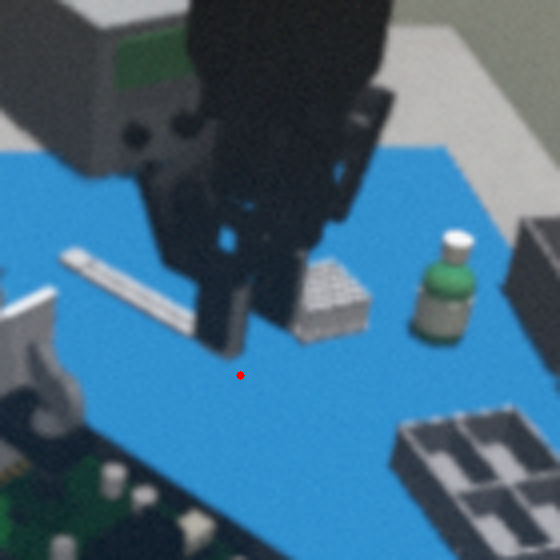

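```bash

python3 -c "
from plan import *
go(cr(-.0005,0,.187),106.8)"
python3 -m crank '[[[0,0,0.1],[3,0,0],0.1],[[0,0,0.2],[7,-0.1,0],0.1],[[0,0,0.3],[10,-0.2,0],0.1],[[0,0,0.38],[11.2,-0.2,0],0.1],[[0,0,0.38],[11.2,-0.2,0],0.1]]'>/dev/null
python3 -m crank '[[[0,0,0],[0,0,0],0.1],[[0,0,0],[0,0,0],0.1],[[0,0,0],[0,0,0],0.1]]'>/dev/null
cat > tipz.py <<'E'
from h import *
from plan import *
from rig import get_image
st();s=arm.state();p=s["position"];T0=s["tool_rot"]
go(cr(-.0005,0,.187),106.8)
for n in("side","wrist"):
    d=get_image(n);C=cloud(d).reshape(-1,3);T=((C-p)@T0)*1e3
    q=(abs(T[:,0])<25)&(abs(T[:,1])<60)&(T[:,2]<25)&(T[:,2]>-60)
    h,b=np.histogram(T[q,2],bins=np.arange(-50,30,4));print(n,dict(zip(b[:-1].tolist(),h.tolist())))
    cv2.imwrite(f"pics/{n}_{int(s['clock']*100)}.png",d["frame"][...,::-1])
E
python3 tipz.py; ls -t pics|head -2
```

```text
shift cm [10.95  0.03 -0.58] turn [ 0.   -0.    0.38]
t 7.52 pos [0.489  0.0642 0.1808] cradle mm [  1.    2.2 180.8] az 106.85 tilt [-0.     -0.0006] F [-0.05 -0.28  0.91] M [ 0.098 -0.061 -0.019] g 0.098 q [  4.   16.9 113.2  -0.   49.9 -12.9]
shift cm [-0.06  0.26 -0.62] turn [-0.001  0.     0.001]
side {-50: 35, -46: 34, -42: 36, -38: 35, -34: 32, -30: 18, -26: 10, -22: 0, -18: 0, -14: 0, -10: 0, -6: 0, -2: 0, 2: 0, 6: 0, 10: 0, 14: 0, 18: 0, 22: 0}
wrist {-50: 214, -46: 201, -42: 209, -38: 197, -34: 89, -30: 1, -26: 0, -22: 0, -18: 0, -14: 0, -10: 0, -6: 0, -2: 0, 2: 0, 6: 0, 10: 0, 14: 0, 18: 0, 22: 0}
wrist_751.png
side_751.png
```

View pics/wrist_751.png

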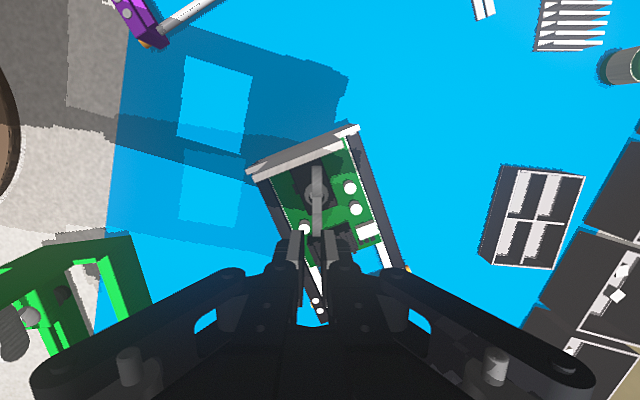

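View pics/side_751.png

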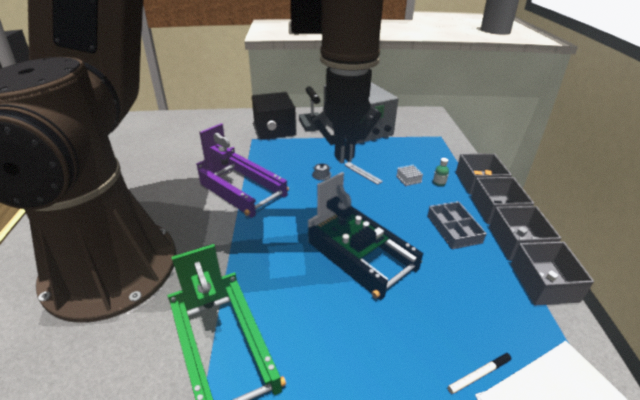

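```bash

python3 -m crank '[[[0,0,0],[-0.1,0.25,0],0.35],[[0,0,0],[-0.1,0.25,0],0.35],[[0,0,0],[-0.1,0.25,0],0.35],[[0,0,0],[-0.1,0.25,0],0.35]]'>/dev/null
cat > keyt.py <<'E'
from h import *
from plan import *
from rig import get_image
st();s=arm.state();p=s["position"];T0=s["tool_rot"]
d=get_image("wrist");C=cloud(d);T=((C.reshape(-1,3)-p)@T0)*1e3;W=C.reshape(-1,3)
q=(abs(T[:,0])<36)&(abs(T[:,1])<12)&(W[:,2]>.112)&(W[:,2]<.142)
L=np.array([inv(w) for w in W[q]]);q[np.where(q)[0][L[:,0]>.032]]=False
print(q.sum(),cv2.minAreaRect(T[q,:2].astype(np.float32)),"y med",np.median(T[q,1]))
f=(T[:,2]<-22)&(T[:,2]>-60)&(abs(T[:,0])<14)&(abs(T[:,1])<45)
pos=T[f&(T[:,1]>0),1];neg=T[f&(T[:,1]<0),1]
print("finger inner y",np.percentile(pos,[1,3]),np.percentile(neg,[97,99]),"tip",T[f,2].max())
cv2.imwrite(f"pics/k_{int(s['clock']*100)}.png",d["frame"][...,::-1]);print(f"pics/k_{int(s['clock']*100)}.png")
E
python3 keyt.py
```

```text
t 7.95 pos [0.4913 0.0645 0.1813] cradle mm [-1.000e-01  2.000e-01  1.813e+02] az 106.78 tilt [ 0.     -0.0001] F [-0.31 -0.73 -0.57] M [-0.006  0.011 -0.017] g 0.354 q [  4.   17.  112.9   0.   50.1 -12.8]
736 ((1.8425006866455078, 0.3633143901824951), (7.927642822265625, 56.94367980957031), 89.73652648925781) y med 0.3401525121386999
finger inner y [13.99976161 14.02061041] [-15.70369602 -15.65916094] tip -25.827951412012528
pics/k_795.png
```

```bash

python3 -m crank '[[[0,0,0],[0.1,0.1,2],0.35],[[0,0,0],[0.1,0.1,4],0.35],[[0,0,0],[0.1,0.1,5.5],0.35],[[0,0,0],[0.1,0.1,5.5],0.35],[[0,0,0],[0.1,0.1,5.5],0.35]]' 25 >/dev/null
python3 keyt.py
python3 -m crank '[[[0,0,0],[0,0,1],0.35],[[0,0,0],[0,0,2],0.35],[[0,0,0],[0,0,3],0.35],[[0,0,0],[0,0,3.5],0.35],[[0,0,0],[0,0,3.5],0.35]]' |grep force
python3 keyt.py
```

```text
t 8.42 pos [0.4914 0.0659 0.1261] cradle mm [  0.9  -0.7 126.1] az 106.79 tilt [ 0.0003 -0.0015] F [ 0.4   0.17 -0.12] M [ 0.01   0.025 -0.084] g 0.351 q [  4.1  21.5 116.    0.   42.6 -12.7]
1214 ((0.6806526184082031, -0.1519942283630371), (7.917112827301025, 57.135921478271484), 89.72073364257812) y med 0.010850355501144108
finger inner y [13.96591076 13.98971274] [-15.73426089 -15.69888259] tip -26.496518245265317
pics/k_841.png
force: [-0.4, 0.1, 0.1]
t 8.88 pos [0.4909 0.0658 0.0899] cradle mm [ 1.1 -0.3 89.9] az 106.79 tilt [ 0.0005 -0.0022] F [-0.36  0.11  0.12] M [-0.036  0.055  0.012] g 0.35 q [  4.1  24.8 117.7  -0.   37.6 -12.7]
1893 ((0.9496135711669922, 0.31981968879699707), (8.04610538482666, 56.70396041870117), 89.59848022460938) y med 0.3665439251998478
finger inner y [0.37651399 0.39751064] [-0.10323969 -0.08958468] tip -26.225669490284275
pics/k_888.png
```

View pics/k_888.png

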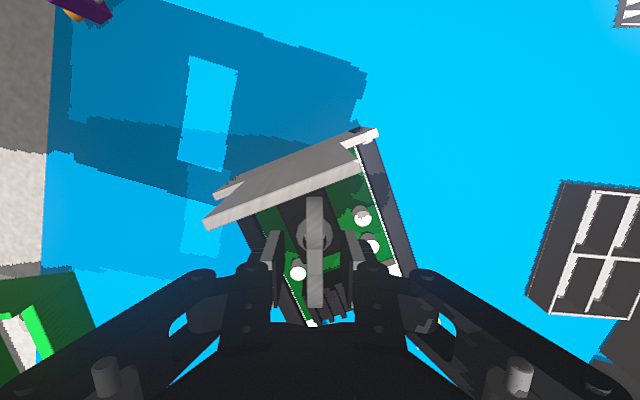

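```bash
python3 - <<'E'
from rig import get_image
import cv2
d=get_image("side");f=d["frame"][100:240,270:410,::-1]
cv2.imwrite("pics/side9.png",cv2.resize(f,None,fx=4,fy=4,interpolation=cv2.INTER_CUBIC))
E
```

```text
(no output)
```

View pics/side9.png

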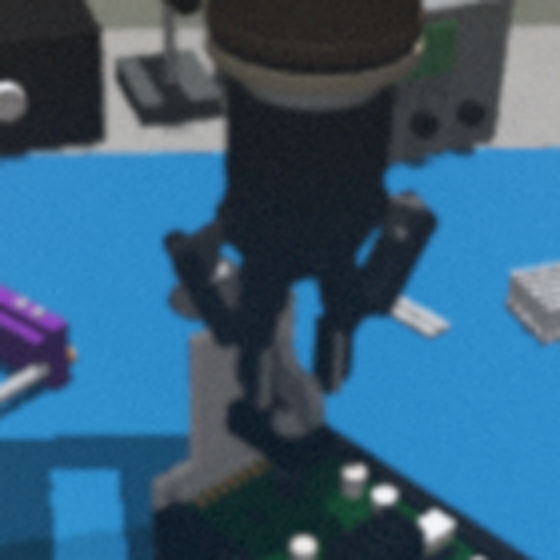

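```bash

python3 -m crank '[[[0,0,0],[0,0,0.4],0.35],[[0,0,0],[0,0,0.7],0.35],[[0,0,0],[0,0,0.7],0.35]]' 80 |grep force
python3 -m crank '[[[0,0,0],[0,0,0],0],[[0,0,0],[0,0,0],0],[[0,0,0],[0,0,0],0],[[0,0,0],[0,0,0],0],[[0,0,0],[0,0,0],0]]' 80 |grep force
python3 -c "
from plan import *
st()"
```

```text
force: [-0.7, 0.5, -0.7]
force: [0.1, 0.5, 4.0]
t 9.65 pos [0.4922 0.066  0.0846] cradle mm [ 0.4 -1.4 84.6] az 106.79 tilt [-0.0001  0.0007] F [0.06 0.53 3.96] M [0.167 0.083 0.093] g 0.075 q [  4.1  25.3 117.9   0.   36.7 -12.7]
```

```bash
cat > lg.py <<'E'
from plan import *
import json
s=arm.state();T=s["tool_rot"];az=np.degrees(np.arctan2(T[1,0],T[0,0]))
k=np.radians(128.4-az)
print("t %.2f key~%.3f Mz %.3f Mtool %.3f F %s xy %s g %.3f q6 %.1f"%(s["clock"],k,s["moment"][2],s["moment"]@T[:,2],s["force"].round(1),(inv(s["position"])*1e3).round(1),s["grip_width"],s["q"][5]))
open("log.txt","a").write(json.dumps([s["clock"],k,s["moment"][2]])+"\n")
E
python3 -m crank '[[[0,0,0.04],[0,0,0],0]]'>/dev/null; python3 lg.py
python3 -m crank '[[[0,0,0.04],[0,0,0],0]]'>/dev/null; python3 lg.py
python3 -m crank '[[[0,0,0.04],[0,0,0],0]]'>/dev/null; python3 lg.py
python3 -m crank '[[[0,0,0.04],[0,0,0],0]]'>/dev/null; python3 lg.py
python3 -m crank '[[[0,0,0.04],[0,0,0],0]]'>/dev/null; python3 lg.py
python3 -m crank '[[[0,0,0.04],[0,0,0],0]]'>/dev/null; python3 lg.py
```

```text
t 9.73 key~0.416 Mz 0.117 Mtool -0.117 F [-0.5  1.9  5.4] xy [ 0.4 -1.4 84.6] g 0.073 q6 -10.4
t 9.82 key~0.459 Mz 0.209 Mtool -0.209 F [1.  1.7 5.5] xy [ 0.4 -1.4 84.6] g 0.073 q6 -8.0
t 9.90 key~0.499 Mz 0.143 Mtool -0.143 F [0.1 1.1 5.2] xy [ 0.4 -1.4 84.6] g 0.074 q6 -5.7
t 9.98 key~0.539 Mz 0.178 Mtool -0.178 F [0.3 1.4 4.7] xy [ 0.4 -1.3 84.6] g 0.076 q6 -3.4
t 10.07 key~0.579 Mz 0.171 Mtool -0.171 F [0.1 1.3 4.3] xy [ 0.4 -1.4 84.6] g 0.075 q6 -1.1
t 10.15 key~0.619 Mz 0.193 Mtool -0.193 F [0.2 1.1 5. ] xy [ 0.4 -1.4 84.6] g 0.073 q6 1.2
```

```bash

python3 -m crank '[[[0,0,0.04],[0,0,0],0]]'>/dev/null; python3 lg.py
python3 -m crank '[[[0,0,0.04],[0,0,0],0]]'>/dev/null; python3 lg.py
python3 -m crank '[[[0,0,0.04],[0,0,0],0]]'>/dev/null; python3 lg.py
python3 -m crank '[[[0,0,0.04],[0,0,0],0]]'>/dev/null; python3 lg.py
python3 -m crank '[[[0,0,0.04],[0,0,0],0]]'>/dev/null; python3 lg.py
python3 -m crank '[[[0,0,0.04],[0,0,0],0]]'>/dev/null; python3 lg.py
python3 -m crank '[[[0,0,0.04],[0,0,0],0]]'>/dev/null; python3 lg.py
python3 -m crank '[[[0,0,0.04],[0,0,0],0]]'>/dev/null; python3 lg.py
```

```text
t 10.23 key~0.659 Mz 0.163 Mtool -0.162 F [-0.1  1.5  4.4] xy [ 0.4 -1.4 84.6] g 0.073 q6 3.5
t 10.32 key~0.699 Mz 0.192 Mtool -0.192 F [1.  0.8 5.2] xy [ 0.4 -1.4 84.6] g 0.075 q6 5.8
t 10.40 key~0.739 Mz 0.193 Mtool -0.192 F [1.1 1.2 5.2] xy [ 0.4 -1.4 84.6] g 0.074 q6 8.1
t 10.48 key~0.779 Mz 0.181 Mtool -0.181 F [0.3 1.7 4.4] xy [ 0.4 -1.4 84.6] g 0.075 q6 10.4
t 10.57 key~0.819 Mz 0.178 Mtool -0.178 F [-0.6  1.4  5.8] xy [ 0.4 -1.4 84.6] g 0.076 q6 12.7
t 10.65 key~0.859 Mz 0.208 Mtool -0.208 F [0.7 1.7 3.8] xy [ 0.4 -1.4 84.6] g 0.076 q6 15.0
t 10.73 key~0.899 Mz 0.170 Mtool -0.170 F [0.9 1.1 4.1] xy [ 0.4 -1.4 84.6] g 0.072 q6 17.2
t 10.82 key~0.939 Mz 0.216 Mtool -0.216 F [1.7 0.5 3.9] xy [ 0.4 -1.4 84.6] g 0.074 q6 19.5
```

```bash
python3 - <<'E'
from rig import get_image
import cv2
d=get_image("wrist");cv2.imwrite("pics/w11.png",d["frame"][...,::-1])
E
```

```text
(no output)
```

View pics/w11.png

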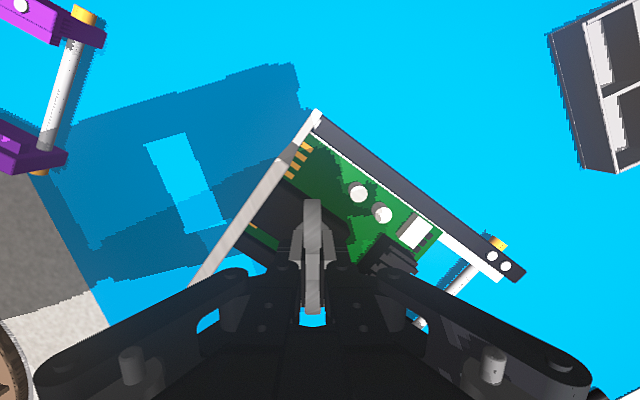

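```bash

python3 -m crank '[[[0,0,0.03],[0,0,0],0]]'>/dev/null; python3 lg.py
python3 -m crank '[[[0,0,0.03],[0,0,0],0]]'>/dev/null; python3 lg.py
python3 -m crank '[[[0,0,0.03],[0,0,0],0]]'>/dev/null; python3 lg.py
python3 -m crank '[[[0,0,0.03],[0,0,0],0]]'>/dev/null; python3 lg.py
python3 -m crank '[[[0,0,0.03],[0,0,0],0]]'>/dev/null; python3 lg.py
python3 -m crank '[[[0,0,0.03],[0,0,0],0]]'>/dev/null; python3 lg.py
python3 -m crank '[[[0,0,0.03],[0,0,0],0]]'>/dev/null; python3 lg.py
python3 -m crank '[[[0,0,0.03],[0,0,0],0]]'>/dev/null; python3 lg.py
```

```text
t 10.95 key~0.966 Mz 0.192 Mtool -0.192 F [0.8 2.  5.7] xy [ 0.4 -1.4 84.6] g 0.077 q6 21.1
t 11.03 key~0.997 Mz 0.172 Mtool -0.171 F [1.7 1.8 4.9] xy [ 0.4 -1.4 84.6] g 0.074 q6 22.9
t 11.12 key~1.027 Mz 0.184 Mtool -0.183 F [-1.1  0.8  6.1] xy [ 0.4 -1.4 84.6] g 0.077 q6 24.6
t 11.20 key~1.058 Mz 0.185 Mtool -0.185 F [0.4 1.5 6.3] xy [ 0.4 -1.4 84.6] g 0.073 q6 26.3
t 11.28 key~1.088 Mz 0.228 Mtool -0.228 F [0.8 2.3 5.3] xy [ 0.4 -1.4 84.6] g 0.076 q6 28.0
t 11.37 key~1.118 Mz 0.153 Mtool -0.153 F [1.1 1.8 5. ] xy [ 0.4 -1.4 84.6] g 0.072 q6 29.8
t 11.45 key~1.147 Mz 0.164 Mtool -0.164 F [ 1.4 -0.1  5.3] xy [ 0.4 -1.4 84.6] g 0.074 q6 31.5
t 11.53 key~1.178 Mz 0.168 Mtool -0.167 F [1.4 2.1 5.2] xy [ 0.4 -1.4 84.6] g 0.076 q6 33.2
```

```bash

python3 -m crank '[[[0,0,0.03],[0,0,0],0]]'>/dev/null; python3 lg.py
python3 -m crank '[[[0,0,0.03],[0,0,0],0]]'>/dev/null; python3 lg.py
python3 -m crank '[[[0,0,0.03],[0,0,0],0]]'>/dev/null; python3 lg.py
python3 -m crank '[[[0,0,0.03],[0,0,0],0]]'>/dev/null; python3 lg.py
python3 -m crank '[[[0,0,0.03],[0,0,0],0]]'>/dev/null; python3 lg.py
python3 -m crank '[[[0,0,0.03],[0,0,0],0]]'>/dev/null; python3 lg.py
python3 -m crank '[[[0,0,0.03],[0,0,0],0]]'>/dev/null; python3 lg.py
python3 -m crank '[[[0,0,0.03],[0,0,0],0]]'>/dev/null; python3 lg.py
```

```text
t 11.62 key~1.208 Mz 0.149 Mtool -0.149 F [0.9 1.1 5.6] xy [ 0.4 -1.5 84.6] g 0.074 q6 34.9
t 11.70 key~1.238 Mz 0.175 Mtool -0.175 F [-0.5  1.9  4.5] xy [ 0.4 -1.4 84.6] g 0.074 q6 36.6
t 11.78 key~1.268 Mz 0.180 Mtool -0.179 F [0.6 0.6 3.7] xy [ 0.4 -1.5 84.6] g 0.077 q6 38.4
t 11.87 key~1.297 Mz 0.148 Mtool -0.148 F [1.2 1.  5.7] xy [ 0.4 -1.4 84.6] g 0.077 q6 40.1
t 11.95 key~1.328 Mz 0.138 Mtool -0.138 F [0.6 1.6 5.2] xy [ 0.4 -1.5 84.6] g 0.075 q6 41.8
t 12.03 key~1.358 Mz 0.176 Mtool -0.176 F [0.9 1.9 5.3] xy [ 0.4 -1.4 84.6] g 0.073 q6 43.5
t 12.12 key~1.387 Mz 0.189 Mtool -0.189 F [1.5 1.4 5.4] xy [ 0.4 -1.5 84.6] g 0.074 q6 45.2
t 12.20 key~1.418 Mz 0.147 Mtool -0.146 F [1.2 2.1 5.1] xy [ 0.4 -1.4 84.6] g 0.078 q6 47.0
```

```bash

python3 -m crank '[[[0,0,0.03],[0,0,0],0]]'>/dev/null; python3 lg.py
python3 -m crank '[[[0,0,0.03],[0,0,0],0]]'>/dev/null; python3 lg.py
python3 -m crank '[[[0,0,0.03],[0,0,0],0]]'>/dev/null; python3 lg.py
python3 -m crank '[[[0,0,0.03],[0,0,0],0]]'>/dev/null; python3 lg.py
python3 -m crank '[[[0,0,0.03],[0,0,0],0]]'>/dev/null; python3 lg.py
python3 -m crank '[[[0,0,0.03],[0,0,0],0]]'>/dev/null; python3 lg.py
```

```text
t 12.28 key~1.448 Mz 0.207 Mtool -0.206 F [0.8 0.9 4.6] xy [ 0.3 -1.5 84.6] g 0.077 q6 48.7
t 12.37 key~1.478 Mz 0.158 Mtool -0.158 F [ 0.8 -0.   6.2] xy [ 0.3 -1.5 84.6] g 0.075 q6 50.4
t 12.45 key~1.508 Mz 0.197 Mtool -0.197 F [1.  0.3 5.1] xy [ 0.3 -1.5 84.6] g 0.075 q6 52.1
t 12.53 key~1.537 Mz 0.156 Mtool -0.156 F [-0.1  0.1  4. ] xy [ 0.3 -1.5 84.6] g 0.078 q6 53.8
t 12.62 key~1.568 Mz 0.170 Mtool -0.170 F [0.9 0.7 5.8] xy [ 0.4 -1.4 84.6] g 0.074 q6 55.5
t 12.70 key~1.598 Mz 0.148 Mtool -0.147 F [0.8 1.3 4.6] xy [ 0.3 -1.5 84.6] g 0.078 q6 57.3
```

```bash
python3 - <<'E'
from rig import get_image
import cv2
d=get_image("side");f=d["frame"][120:250,280:430,::-1]
cv2.imwrite("pics/side13.png",cv2.resize(f,None,fx=4.5,fy=4.5,interpolation=cv2.INTER_CUBIC))
d=get_image("wrist");cv2.imwrite("pics/w13.png",d["frame"][...,::-1])
E
```

```text
(no output)
```

View pics/side13.png

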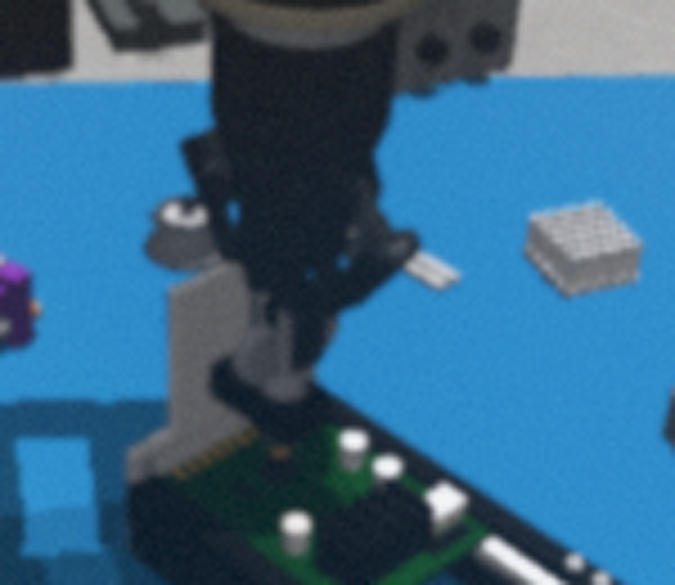

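View pics/w13.png

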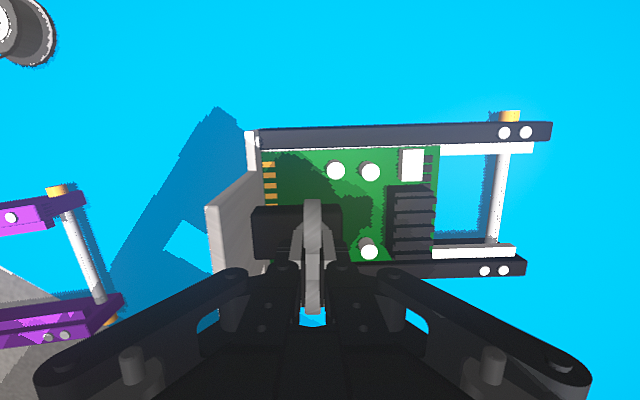

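```bash

python3 -m crank '[[[0,0,0.03],[0,0,0],0]]'>/dev/null; python3 lg.py
python3 -m crank '[[[0,0,0.03],[0,0,0],0]]'>/dev/null; python3 lg.py
python3 -m crank '[[[0,0,0.03],[0,0,0],0]]'>/dev/null; python3 lg.py
python3 -m crank '[[[0,0,0.03],[0,0,0],0]]'>/dev/null; python3 lg.py
python3 -m crank '[[[0,0,0.03],[0,0,0],0]]'>/dev/null; python3 lg.py
python3 -m crank '[[[0,0,0.03],[0,0,0],0]]'>/dev/null; python3 lg.py
```

```text
t 12.88 key~1.626 Mz 0.202 Mtool -0.201 F [0.7 1.5 5.2] xy [ 0.3 -1.4 84.6] g 0.073 q6 58.9
t 12.97 key~1.657 Mz 0.139 Mtool -0.139 F [0.2 1.2 5. ] xy [ 0.3 -1.5 84.6] g 0.076 q6 60.7
t 13.05 key~1.688 Mz 0.184 Mtool -0.184 F [0.3 0.9 4.9] xy [ 0.3 -1.5 84.6] g 0.075 q6 62.4
t 13.13 key~1.717 Mz 0.134 Mtool -0.134 F [1.3 0.5 4.5] xy [ 0.3 -1.5 84.5] g 0.076 q6 64.1
t 13.22 key~1.747 Mz 0.230 Mtool -0.230 F [0.8 1.5 4.9] xy [ 0.3 -1.4 84.6] g 0.074 q6 65.9
t 13.30 key~1.777 Mz 0.204 Mtool -0.204 F [1.2 1.1 5.5] xy [ 0.3 -1.4 84.6] g 0.072 q6 67.6
```

```bash

python3 -m crank '[[[0,0,0.03],[0,0,0],0]]'>/dev/null; python3 lg.py
python3 -m crank '[[[0,0,0.03],[0,0,0],0]]'>/dev/null; python3 lg.py
python3 -m crank '[[[0,0,0.03],[0,0,0],0]]'>/dev/null; python3 lg.py
python3 -m crank '[[[0,0,0.03],[0,0,0],0]]'>/dev/null; python3 lg.py
python3 -m crank '[[[0,0,0.03],[0,0,0],0]]'>/dev/null; python3 lg.py
```

```text
t 13.38 key~1.807 Mz 0.175 Mtool -0.175 F [0.2 0.4 5.1] xy [ 0.3 -1.5 84.6] g 0.079 q6 69.3
t 13.47 key~1.837 Mz 0.235 Mtool -0.235 F [0.4 0.8 4.2] xy [ 0.3 -1.5 84.6] g 0.072 q6 71.0
t 13.55 key~1.867 Mz 0.228 Mtool -0.227 F [1.7 1.7 4.4] xy [ 0.3 -1.5 84.6] g 0.073 q6 72.7
t 13.63 key~1.897 Mz 0.228 Mtool -0.228 F [0.2 0.9 5.4] xy [ 0.3 -1.5 84.6] g 0.077 q6 74.5
t 13.72 key~1.927 Mz 0.162 Mtool -0.162 F [1.2 1.1 4.3] xy [ 0.3 -1.5 84.6] g 0.074 q6 76.2
```

```bash
cat > fit.py <<'E'
import numpy as np,json
D=np.array([json.loads(l) for l in open("log.txt")])
D=D[1:]
k,m=D[:,1],D[:,2]
best=[]
for kc in np.arange(.8,2.05,.02):
    h=.15*np.clip(k-kc,0,None);b=np.mean(m-h);r=m-h-b;best.append((np.sum(r**2),kc,b))
s=np.array(best);i=s[:,0].argmin();n=len(k);sg=s[i,0]/n
print("best kc %.2f base %.3f sigma %.3f"%(s[i,1],s[i,2],sg**.5))
w=np.exp(-(s[:,0]-s[i,0])/2/sg);w/=w.sum();mu=(w*s[:,1]).sum();print("post mean",mu,"sd",((w*(s[:,1]-mu)**2).sum())**.5)
for j in range(0,n,6): print(k[j:j+6].mean().round(2),m[j:j+6].mean().round(3))
E
python3 fit.py
for i in 1 2 3 4 5 6 7 8; do python3 -m crank '[[[0,0,0],[0,0,0],0]]'>/dev/null; python3 -c "
from rig import arm
s=arm.state();print(s['moment'][2].round(3),end=' ')"; done
```

```text
best kc 1.66 base 0.176 sigma 0.025
post mean 1.6901223184027505 sd 0.08141873579188458
0.56 0.176
0.8 0.187
1.01 0.196
1.19 0.165
1.37 0.167
1.55 0.172
1.73 0.178
1.88 0.213
0.02 -0.08 -0.102 -0.122 -0.128 -0.093 -0.089 -0.066
```

```bash
cp log.txt log1.txt; python3 lg.py; cp log1.txt log.txt; python3 -c "
from plan import *
st()"
```

```text
t 14.38 key~1.926 Mz -0.066 Mtool 0.066 F [1.3 0.2 5.8] xy [ 0.3 -1.5 84.6] g 0.078 q6 76.1
t 14.38 pos [0.4924 0.0659 0.0846] cradle mm [ 0.3 -1.5 84.6] az 18.04 tilt [0.0009 0.0002] F [1.31 0.25 5.79] M [ 0.096 -0.144 -0.066] g 0.078 q [  4.1  25.3 117.9   0.   36.7  76.1]
```

```bash

python3 -m crank '[[[0,0,0.03],[0,0,0],0]]'>/dev/null; python3 lg.py
python3 -m crank '[[[0,0,0.03],[0,0,0],0]]'>/dev/null; python3 lg.py
python3 -m crank '[[[0,0,0.03],[0,0,0],0]]'>/dev/null; python3 lg.py
python3 -m crank '[[[0,0,0.03],[0,0,0],0]]'>/dev/null; python3 lg.py
python3 -m crank '[[[0,0,0.03],[0,0,0],0]]'>/dev/null; python3 lg.py
python3 fit.py
```

```text
t 14.47 key~1.955 Mz 0.225 Mtool -0.225 F [0.6 0.7 5.8] xy [ 0.3 -1.4 84.6] g 0.075 q6 77.8
t 14.55 key~1.987 Mz 0.181 Mtool -0.181 F [0.5 0.1 5.4] xy [ 0.3 -1.5 84.6] g 0.072 q6 79.6
t 14.63 key~2.017 Mz 0.179 Mtool -0.179 F [ 1.3 -0.1  5.9] xy [ 0.3 -1.4 84.6] g 0.074 q6 81.3
t 14.72 key~2.047 Mz 0.245 Mtool -0.245 F [ 1.6 -0.5  5.5] xy [ 0.3 -1.5 84.6] g 0.074 q6 83.0
t 14.80 key~2.077 Mz 0.205 Mtool -0.205 F [0.2 0.5 4.9] xy [ 0.3 -1.5 84.6] g 0.075 q6 84.8
best kc 1.72 base 0.176 sigma 0.025
post mean 1.7390743311604269 sd 0.07519412357964812
0.56 0.176
0.8 0.187
1.01 0.196
1.19 0.165
1.37 0.167
1.55 0.172
1.73 0.178
1.91 0.21
2.05 0.21
```

```bash

python3 -m crank '[[[0,0,0.03],[0,0,0],0]]'>/dev/null; python3 lg.py
python3 -m crank '[[[0,0,0.03],[0,0,0],0]]'>/dev/null; python3 lg.py
python3 -m crank '[[[0,0,0.03],[0,0,0],0]]'>/dev/null; python3 lg.py
python3 -m crank '[[[0,0,0.03],[0,0,0],0]]'>/dev/null; python3 lg.py
python3 fit.py
```

```text
t 14.88 key~2.107 Mz 0.232 Mtool -0.232 F [ 0.6 -0.8  4.9] xy [ 0.3 -1.5 84.6] g 0.073 q6 86.5
t 14.97 key~2.137 Mz 0.244 Mtool -0.244 F [ 0.8 -0.2  4.6] xy [ 0.3 -1.4 84.6] g 0.076 q6 88.2
t 15.05 key~2.167 Mz 0.232 Mtool -0.232 F [0.7 0.2 5.5] xy [ 0.3 -1.5 84.6] g 0.078 q6 89.9
t 15.13 key~2.197 Mz 0.233 Mtool -0.233 F [1.4 0.7 5.3] xy [ 0.3 -1.5 84.6] g 0.075 q6 91.6
best kc 1.72 base 0.176 sigma 0.025
post mean 1.7367321358044472 sd 0.05692429345706874
0.56 0.176
0.8 0.187
1.01 0.196
1.19 0.165
1.37 0.167
1.55 0.172
1.73 0.178
1.91 0.21
2.09 0.223
2.2 0.233
```

```bash

python3 -m crank '[[[0,0,0.03],[0,0,0],0]]'>/dev/null; python3 lg.py
python3 -m crank '[[[0,0,0.03],[0,0,0],0]]'>/dev/null; python3 lg.py
python3 -m crank '[[[0,0,0.03],[0,0,0],0]]'>/dev/null; python3 lg.py
python3 fit.py | head -2
for i in 1 2 3 4 5 6 7 8; do python3 -m crank '[[[0,0,0],[0,0,0],0]]'>/dev/null; python3 -c "
from rig import arm
s=arm.state();print(s['moment'][2].round(3),end=' ')"; done
```

```text
t 15.22 key~2.227 Mz 0.280 Mtool -0.280 F [0.7 0.5 4.7] xy [ 0.3 -1.4 84.5] g 0.074 q6 93.3
t 15.30 key~2.257 Mz 0.284 Mtool -0.284 F [ 0.9 -0.1  5.3] xy [ 0.2 -1.5 84.6] g 0.079 q6 95.1
t 15.38 key~2.287 Mz 0.235 Mtool -0.235 F [ 0.8 -0.5  5.3] xy [ 0.3 -1.4 84.6] g 0.075 q6 96.8
best kc 1.72 base 0.176 sigma 0.025
post mean 1.7196523897391378 sd 0.048182555873736356
0.08 -0.059 -0.059 -0.093 -0.027 -0.016 -0.031 -0.028
```

```bash

python3 -m crank '[[[0,0,0],[0,0,0],0.15],[[0,0,0],[0,0,0],0.25],[[0,0,0],[0,0,0],0.3],[[0,0,0],[0,0,0],0.3],[[0,0,0],[0,0,0],0.3]]' 20|grep -E "force|width"
python3 keyt.py
python3 -m crank '[[[0,0,0],[0,0,-1],0.3],[[0,0,0],[0,0,-2.5],0.3],[[0,0,0],[0,0,-4.5],0.3],[[0,0,0],[0,0,-7.5],0.3],[[0,0,0],[0,0,-11],0.3]]'|grep -E "force|width"
python3 -m crank '[[[0,0,0],[0,0,-1],0.3],[[0,0,0],[0,0,-1],0.3],[[0,0,0],[0,0,-1],0.3]]' >/dev/null
python3 keyt.py
python3 - <<'E'
from rig import get_image
import cv2,numpy as np
for n in("side","scene"):
  d=get_image(n);cv2.imwrite(f"pics/{n}20.png",d["frame"][...,::-1])
E
```

```text
force: [-0.4, -0.9, -0.3]
grip_width: 0.298
t 16.47 pos [0.4918 0.0659 0.0842] cradle mm [ 0.6 -1.  84.2] az -2.64 tilt [-0.0003  0.0001] F [-0.37 -0.93 -0.27] M [-0.048  0.005  0.024] g 0.298 q [  4.1  25.4 117.9  -0.   36.7  96.8]
2290 ((1.292196273803711, -3.455972671508789), (17.009031295776367, 57.46828079223633), 89.85009765625) y med 0.37771868584581775
finger inner y [0.31759584 0.35488934] [-0.51552504 -0.12538978] tip -22.00148240043203
pics/k_1646.png
force: [1.0, 0.2, -0.3]
grip_width: 0.301
t 17.18 pos [0.4921 0.0659 0.205 ] cradle mm [  0.4  -1.3 205. ] az -2.64 tilt [ 0.0017 -0.0002] F [-0.52 -0.41 -0.7 ] M [ 0.03   0.018 -0.043] g 0.303 q [  4.1  15.3 111.4  -0.   53.3  96.8]
611 ((0.16037559509277344, 1.430677890777588), (7.9225239753723145, 57.99483108520508), 89.93783569335938) y med 1.8140069030440702
finger inner y [13.7479403  13.78544663] [-11.69042461 -11.66940558] tip -25.937565935452408
pics/k_1718.png
```

View pics/k_1718.png

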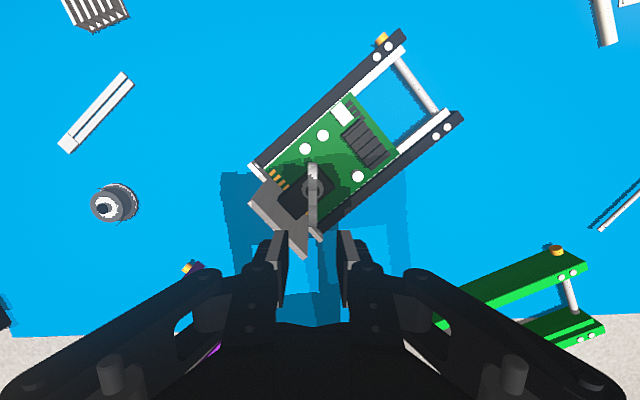

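View pics/side20.png

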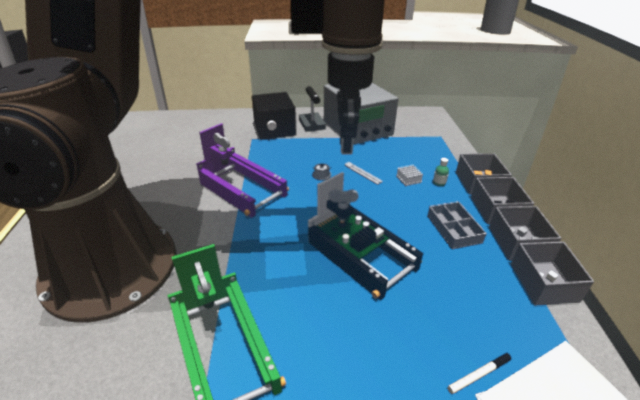

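```bash
python3 - <<'E'
from h import *
from plan import *
from rig import get_image
d=get_image("wrist");P=cloud(d).reshape(-1,3);rgb=d["frame"].reshape(-1,3).astype(int)
L=np.array([inv(p) for p in P])
g=(abs(L[:,1])<.05)&(L[:,0]<.05)&(L[:,0]>-.15)&(rgb[:,1]>rgb[:,0]*1.4)&(rgb[:,1]>rgb[:,2]*1.2)&(abs(L[:,2]-.044)<.006)
print(np.percentile(L[g,0],[.3,1,99.7])*1e3)
f=(abs(L[:,1])<.03)&(L[:,2]>.1)&(L[:,2]<.14)&(L[:,0]>.033)&(L[:,0]<.045);print("face",np.percentile(L[f,0],[10,50])*1e3)
st()
E
```

```text
[-93.3875137  -92.93389675  34.65596614]
face [35.49691113 35.76140998]
t 17.38 pos [0.4911 0.0659 0.2032] cradle mm [  1.   -0.4 203.2] az -2.65 tilt [-0.0021  0.0002] F [-0.19 -0.12  0.  ] M [0.004 0.016 0.009] g 0.298 q [  4.1  15.5 111.4   0.   53.2  96.8]
```

Near edge at −93.4 mm against about −94 mm for full home, and the robot touches nothing. I'm handing in now.

```bash
python3 -c "
from rig import arm
print(arm.finish_job())"
```

```text
the job is handed in; nothing more can be done
None
```

I pushed the board home, turned the key clockwise until the foot pressed at an estimated 17 N, let go and handed the job in at about 17.4 s. No verdict was reported.

- **Board:** I pushed until the wrist force rose to about 22 N against the stop. After release, the wrist camera puts the near edge at −93.4 mm in the cradle frame. Full home is −94 mm, so it is within measurement error.
- **Key:** I gripped it once and turned it from about 0.38 to 2.29 rad, with no regrasp. After I let go, the camera still shows it at 2.29 rad.
- **Press:** Turning torque was about 0.175 N m while free and about 0.25–0.28 N m at the end. A fit puts first contact at 1.72 ± 0.05 rad, which gives about 17 ± 2 N. This is an estimate from noisy torque readings; I never measured the press directly or saw the foot.
- **Clearance:** I saw no sign of contact with the stop plate, and the last wrist reading was close to zero. In the last pictures the loose things appear to be where they were; I did not measure them.

**Checks that disagreed:**
- **Fingertips:** All three cameras show them about 22–26 mm short of the reported TCP. Because of that, the push most likely landed on the heat sink rather than the board's near edge, and I set the grasp height to match.
- **Holding torque:** With the turn stopped, it read slightly negative, about −0.09 then −0.04 N m, not the +0.05 to +0.1 described. I relied on the torque while turning; the change between the two holds fits the rise in press.

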